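Park the cover and mesh the tube carousel on the mixer

ROBOT

A 6-joint arm with a two-finger parallel gripper is mounted at the origin on the work surface. World frame = base frame: x ahead of the robot, y to its left, z up, the work surface at z = 0. Lengths are in m, angles in rad, forces in N, time in s.
With the tool pointing down it reaches from about 0.275 to 0.825 m from the base axis. Payload 5.2 kg.
Tool frame: the origin (TCP) lies at the very end of the fingers, on their centre line; the grasp point (between the pads) lies 19 mm behind it; z points along the fingers, y is the direction in which the jaws open and shut (so a half turn about z gives the same grasp; the last joint's range is limited). The gripper opens to 93 mm and grips with 3 to 60 N. Pads are 15 mm wide; open, the fingers measure 128 mm over their backs; the gripper's body (75 mm by 188 mm) begins 65 mm behind the grasp point.
Start: joints at [-1.418, 0.259, 1.535, -0, 1.348, -0.203], TCP at [0.192, -0.516, 0.219] pointing down, gripper open.
Joint ranges: [-3.14, 3.14], [-0.91, 2.08], [0.19, 2.58], [-1.22, 4.36], [0.22, 2.71], [-3.12, 3.12]. Speed limits (rad/s): [2.57, 2.57, 3.14, 3.14, 3.14, 3.14].

INTERFACE

Orientations are given as a rotation vector (axis times angle).
In Python, from bench import r gives the robot as it stands. The module is installed in compiled form; this text tells all that it offers.
- The arm moves only by the tool move_arm, never from a script. Its argument "targets" is a list of rows, each an object with "rotation": the turn, a rotation vector about the tool's x, y, z in rad, a list of three; "linear": the shift along the tool's x, y, z in m, a list of three; "fingers": the opening, from -1 (shut) to 1 (fully open), so that 0 is half open. A call has 1 to 5 rows; each row is the pose to reach, as a shift and turn from the pose commanded when the call began, along the tool's axes at that moment; what a row does not reach only later rows make up. A row lasts 1/12 s, in which the tool goes at most 41.7 mm and 7.16 degrees, less where a joint would pass 70% of its speed; a pose out of reach is approached as far as the arm can. A call with a gripper value outside its range is refused whole. The fingers move at their own pace and stop on an object; "newtons" is the grip in N (left out, the last holds). Time passes only in rows, so rows that repeat a pose let the fingers close. It gives the time, the measured TCP pose, the force and the opening at its end, in the units of the state.
- r.read_state(): the state, without advancing time (a new reading comes with each control period).
- r.capture(name): name is "scene" or "top" or "wrist"; returns a dict with "image" (384x512x3 uint8, red, green, blue), "K" (3x3 intrinsics, pixels), "xyz" and "orientation" of the camera in the world; the wrist camera has in their place "T_tool_cam" (4x4, takes a point from camera to tool coordinates, whose origin is the TCP and whose axes are the flange's). Camera axes: x right, y down, z forward; pixel columns grow to the right and rows downward; lengths in m; the calibration is good to about 2 mm. A picture is of the moment at which its call begins: read the wrist's pose just before it. There is no depth.
- r.job_done(): hands the job in, once; it reports no verdict.
The state is a dict: "t": time; "joint_pos": joint angles; "joint_velocities": joint speeds; "tau": joint torques, N m; "position": TCP position; "orientation": TCP orientation; "wrist_force": force on the tool from outside, world axes, zero at the start; "ft_torque": the same for the moment, N m; "opening": opening from 0.0 (shut) to 1.0 (fully open).
Only numpy, scipy, OpenCV 4.12 (cv2) and the standard library are available. Lean on these libraries where they do the work, as an engineer would, in place of code of your own. Each camera call takes 0.05 s, during which the arm holds its last target.

TASK

Clear the tube mixer's drive head: lift off the loose cover plate and hang it by its eye on the upright peg of the parking stand, let go of it lying flat there. Then pick up the four-arm tube carousel by its grip bar, carry it upright to the mixer, turn it until the four ribs under it mesh with the four slots of the drive head, and push it down against the spring until it is fully home. Finish still gripping the carousel and pressing it home so that a colleague can lock it, and leave the calculator, bottle and cardboard box where they are.

Things in the scene. Friction and masses are not known exactly. Their poses are not given: they have to be found in the camera images.
- cover: Loose grey cover plate, 100 g, lying flat at first on the drive head, underside level with head_mouth, tail roughly towards the robot. Origin: underside, centre of its disc (64 mm diameter, 6 mm thick); z up. A 6 mm thick tail runs from the disc along its own -x to a 40 x 36 mm end plate with a round eye.
- cover_rib (a point): Middle of the cover's upright grip rib: 36 mm along the cover's x, 12 mm thick across y, from 6 to 42 mm above the underside. This point is at x = -10 mm, 24 mm above the underside, near the centre of mass. Grip from above across y.
- cover_eye (a point): Centre of the cover's eye at its underside: a through hole 16 mm in diameter, at x = -75 mm in the cover's frame (65 mm from the rib's middle). Axes as the cover's.
- stand: Parking stand fixed to the bench: flat aluminium pad 170 mm (its x) by 90 mm (its y), 5 mm thick, with one upright steel peg. Origin: underside, centre of the pad. The cover fits on the pad with its x axis along the stand's x axis, its disc on the pad's +x half.
- peg_foot (a point): Foot of the upright peg, on its axis at the top of the pad (5 mm above the bench), at x = -37.5 mm in the stand's frame. The peg is 9 mm in diameter and rises 50 mm above this point, tip tapered. The parked cover's underside lies at the level of this point.
- carousel: Loose four-arm aluminium carousel, about 220 g, upright on the bare bench on its stem. Origin: centre of the stem's foot; z up. Stem: cross of four ribs along x and y, 46 mm tip to tip, 8 mm thick, 0 to 22 mm high. Shoulder 56 mm diameter at 22 to 32 mm. Four arms to 61 mm radius lie right above the ribs, each with a small tube (from 10 to 37 mm height).
- carousel_grip (a point): Middle of the carousel's grey grip bar, on the axis 68 mm above the stem's foot; the bar is 40 mm along the carousel's x, 16 mm thick across y, from 52 to 84 mm height, on a neck 18 mm in diameter. Grip from above across y.
- drive: Tube mixer's drive unit, a white box 190 mm (its x) by 160 mm (its y), 50 mm high, fixed to the bench. Origin: centre of its underside. The drive head stands on it at x = +25 mm.
- head_mouth (a point): Centre of the top face of the round drive head (52 mm diameter), 78 mm above the bench, under the cover at first. Four slots 11 mm wide, 2 mm chamfers, open at top and rim, run along this point's x and y axes. The head turns about the vertical (friction 0.08 N m) and the point with it. Any quarter turn of the carousel fits; fully home its origin is 22 mm below this point.
- seat (a joint): Travel of the spring seat in the slots, 12 mm below the head's top face: 0 free, 0.010 m pushed fully down, when the carousel's shoulder rests on the head's top face. It takes 4 N to start and 8.5 N at the bottom; the carousel's weight alone does not push it down and it lifts an unpressed carousel.
- calculator: Bystander: black desk calculator 85 x 145 x 14 mm lying beyond the work. Origin: centre of underside.
- reagent: Bystander: white bottle, 54 mm diameter, 115 mm high. Origin: centre of underside.
- swab_box: Bystander: open cardboard box 70 x 90 x 60 mm. Origin: centre of underside.

How it is judged:
On the way, in this order (a step that is already met when the one before it is completed fails the run):
1. the cover hangs by its eye on the peg, flat on the stand and let go (horizontal distance between cover_eye and peg_foot below 0.006 m and z of cover_eye in the frame of peg_foot below 0.01 m and angle between cover's own z axis and vertical below 0.2 rad and contact force between the fingers and cover below 0.1 N), for 0.3 s.
2. the carousel is meshed in the drive head, fully home against the spring, held by the gripper (z of carousel in the frame of head_mouth below -0.0195 m and horizontal distance between carousel and head_mouth below 0.003 m and angle between carousel's own z axis and vertical below 0.1 rad and (angle between the x axis of carousel and the x axis of head_mouth, either way round below 0.15 rad or angle between the x axis of carousel and the y axis of head_mouth, either way round below 0.15 rad) and value of joint seat above 0.0075 m and contact force between the fingers and carousel above 1 N), for 0.2 s.
At the end, for the whole second after the job is handed in: Cover: eye within 6 mm of the peg axis, underside within 10 mm of the pad, tilt under 0.2 rad, released. Carousel: ribs in slots (0.15 rad, axis within 3 mm, tilt under 0.1 rad), foot over 19.5 mm below head top, seat down over 7.5 mm, fingers on it with over 1 N. Both at rest (all of step 1 and all of step 2 and linear speed of each of carousel, cover below 0.02 m/s); the arm keeps its last pose, push and grip.
It fails at once if the desk calculator is disturbed (moved more than 25 mm) (distance of calculator from where it was at the start of the episode above 0.025 m).
It fails at once if the reagent bottle is disturbed (moved more than 25 mm) (distance of reagent from where it was at the start of the episode above 0.025 m).
It fails at once if the open cardboard box is disturbed (moved more than 25 mm) (distance of swab_box from where it was at the start of the episode above 0.025 m).
It fails at once if the carousel with its tubes is tipped more than 0.5 rad (angle between carousel's own z axis and vertical above 0.5 rad).
It also fails if it takes over 69 s, if anything falls off the work surface, if the arm or the gripper's body presses on something with over 40 N, if the wrist force passes 120 N, or if a joint passes its speed limit or range.

## Working session

There is one attempt and no reset: what is moved stays moved. The work goes in short steps, Python scripts to look and compute and a tool call to move; the robot and the scene stay as the last step left them, time stands still between calls to the robot, and variables do not carry over. Pictures are saved under pics/ and viewed, and the job is handed in when it is done.

Besides the shell and the picture viewer there is one more tool, called after "Emit:" as name(argument=value, ...) on one line, values as JSON. move_arm: Moves the arm, as the interface text tells. Its arguments: {"type":"object","properties":{"targets":{"type":"array"},"newtons":{"type":"number"}},"required":["targets"]}

```bash
mkdir -p pics
cat > h.py <<'E'
from bench import r
import cv2, numpy as np
from scipy.spatial.transform import Rotation as R
def cap(n,f,scale=1):
    c=r.capture(n); im=cv2.cvtColor(np.asarray(c["image"]),cv2.COLOR_RGB2BGR)
    cv2.imwrite("pics/"+f+".png",cv2.resize(im,None,fx=scale,fy=scale)); return c
def Rm(o):
    o=np.array(o,float)
    return R.from_rotvec(o).as_matrix() if o.shape==(3,) else (o if o.shape==(3,3) else R.from_quat(o).as_matrix())
E
python3 - <<'E'
from h import *
np.set_printoptions(precision=4,suppress=True)
s=r.read_state(); print(s)
for n in("scene","top","wrist"):
    c=cap(n,n+"0",1.5); print(n,{k:v for k,v in c.items() if k!="image"})
    if n!="wrist": np.savez(n+".npz",**{k:np.array(v) for k,v in c.items()})
E
```

```text
{'t': 0.0, 'joint_pos': array([-1.4178,  0.2593,  1.5361, -0.    ,  1.348 , -0.2028]), 'joint_velocities': array([ 0.0004,  0.001 ,  0.0003, -0.002 ,  0.0005,  0.0016]), 'tau': array([ -0.0003, -43.7308, -28.3998,   0.0717,   0.0417,  -0.0002]), 'position': array([ 0.1915, -0.515 ,  0.2178]), 'orientation': array([-3.0902, -0.5556, -0.0001]), 'wrist_force': array([ 0.1192, -0.6691, -0.2172]), 'ft_torque': array([-0.0446, -0.047 ,  0.0066]), 'opening': 1.0011916150756894}
scene {'K': array([[358.8016,   0.    , 255.5438],
       [  0.    , 358.8016, 187.8728],
       [  0.    ,   0.    ,   1.    ]]), 'xyz': array([1.1005, 0.4899, 0.61  ]), 'orientation': array([-1.0013, -2.3524,  1.1657])}
top {'K': array([[382.9713,   0.    , 247.9531],
       [  0.    , 382.9713, 196.6713],
       [  0.    ,   0.    ,   1.    ]]), 'xyz': array([ 0.489 , -0.0071,  0.8775]), 'orientation': array([-2.1569,  2.1248, -0.1353])}
wrist {'K': array([[297.4412,   0.    , 250.3588],
       [  0.    , 297.4412, 191.63  ],
       [  0.    ,   0.    ,   1.    ]]), 'T_tool_cam': array([[ 0.0004, -0.9655, -0.2603,  0.0728],
       [ 1.    ,  0.0002,  0.0007, -0.0003],
       [-0.0007, -0.2603,  0.9655, -0.1666],
       [ 0.    ,  0.    ,  0.    ,  1.    ]])}
```

View pics/top0.png

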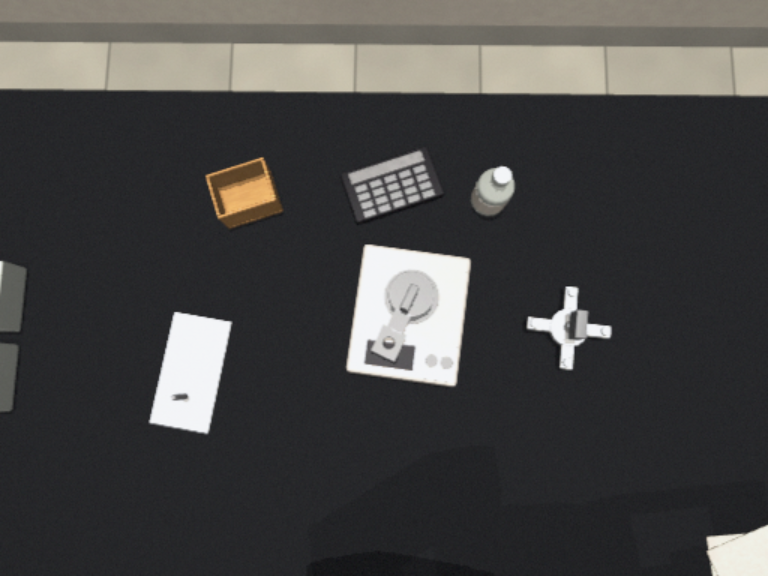

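View pics/scene0.png

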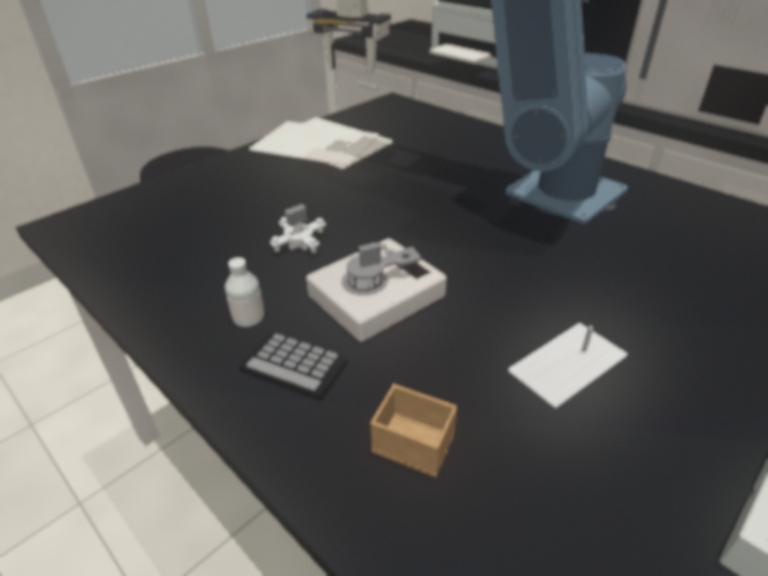

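View pics/wrist0.png

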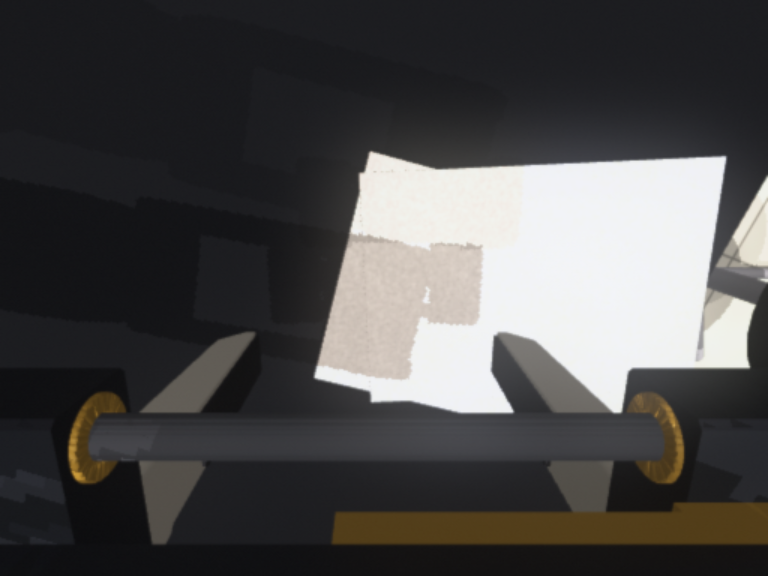

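The top view shows the cover, with its disc at about (411,297) and its eye at (388,342). The stand is at (190,373) with its peg at (180,397), and the carousel is at (569,327). I'll enlarge these for measurement.

Run:
```python
from h import *
im=cv2.imread("pics/top0.png"); im=cv2.cvtColor(np.load("top.npz")["image"],cv2.COLOR_RGB2BGR)
def crop(u0,v0,w,h,f,k): 
    c=cv2.resize(im[v0:v0+h,u0:u0+w],None,fx=k,fy=k,interpolation=cv2.INTER_CUBIC)
    for i in range(0,w,10): cv2.putText(c,str(u0+i),(i*k,8),0,.3,(0,255,255),1); cv2.line(c,(i*k,10),(i*k,14),(0,255,255),1)
    for i in range(0,h,10): cv2.putText(c,str(v0+i),(0,i*k+3),0,.3,(0,255,255),1)
    cv2.imwrite("pics/"+f+".png",c)
crop(225,158,95,105,"drive",6 if 0 else 5)
crop(95,200,65,95,"stand",6)
crop(345,185,70,70,"car",8)
```

```text
(no output)
```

View pics/drive.png

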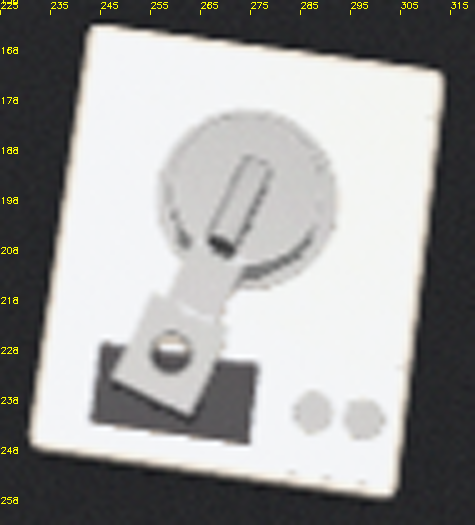

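View pics/stand.png

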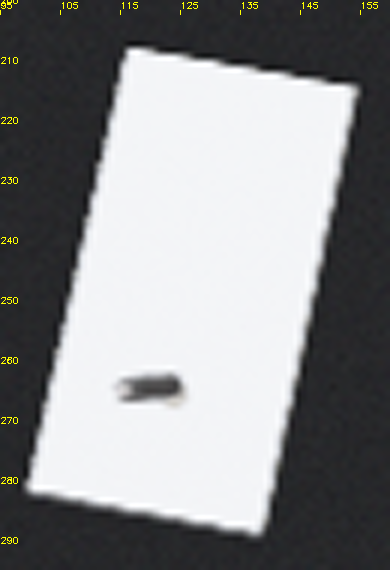

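View pics/car.png

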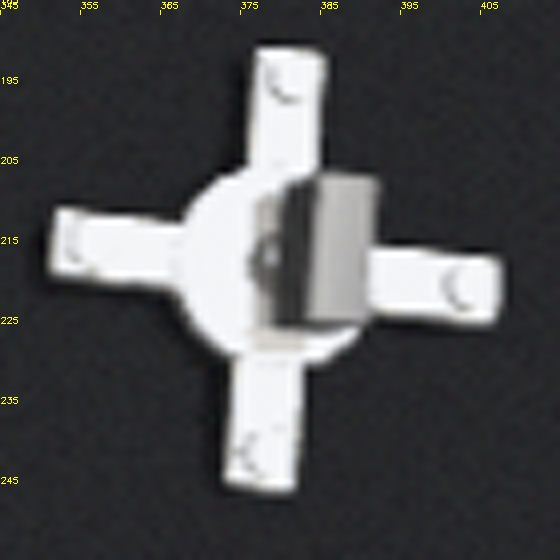

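```bash
cat >> h.py <<'E'
def ray(c,R_,t,uv,z):
    d=R_@np.linalg.solve(c["K"],[uv[0],uv[1],1.]); return t+d*(z-t[2])/d[2]
E
python3 - <<'E'
from h import *
np.set_printoptions(precision=4,suppress=True)
c=np.load("top.npz"); Rc=Rm(c["orientation"]); t=c["xyz"]
P=lambda o,k,x,y,z: ray(c,Rc,t,((x+.0)/k+o[0]-.5+.5/k,(y)/k+o[1]-.5+.5/k),z)
def rect(o,k,pts,z):
    q=np.array([P(o,k,*p,z) for p in pts]); print("ctr",q.mean(0),"up",np.degrees(np.arctan2(*((q[0]+q[1]-q[2]-q[3])[[1,0]]))),"len",np.linalg.norm(q[0]+q[1]-q[2]-q[3])/2,"left",np.degrees(np.arctan2(*((q[0]+q[3]-q[1]-q[2])[[1,0]]))),"wid",np.linalg.norm(q[0]+q[3]-q[2]-q[1])/2); return q
print("stand");q=rect((95,200),6,[(128,46),(358,88),(262,535),(27,490)],.005)
print("pegtip",P((95,200),6,122,390,.055),"foot",P((95,200),6,180,388,.005))
print("drive");rect((225,158),5,[(90,26),(443,72),(397,495),(30,446)],.05)
print("cover rib");rect((225,158),5,[(246,157),(271,168),(236,245),(208,233)],.120)
print("eye",P((225,158),5,171,350,.084),"disc",P((225,158),5,248,196,.084))
print("car grip");rect((345,185),8,[(317,172),(379,177),(372,325),(310,322)],.084)
for z in(.03,.035):
  a=[P((345,185),8,*p,z) for p in [(290,48),(500,290),(261,490),(52,242)]]
  print("arms",np.mean(a,0),np.degrees(np.arctan2(*(a[0]-a[2])[[1,0]])),np.degrees(np.arctan2(*(a[3]-a[1])[[1,0]])),np.linalg.norm(a[0]-a[2]))
s=r.read_state();print(Rm(s["orientation"]))
E
```

```text
stand
ctr [0.4932 0.28   0.005 ] up -9.2469129473065 len 0.16964642087774828 left 80.5368245829015 wid 0.09052341383158372
pegtip [0.4563 0.287  0.055 ] foot [0.4554 0.283  0.005 ]
drive
ctr [ 0.5808 -0.0473  0.05  ] up -6.722915991671272 len 0.18558247998102043 left 83.2588797791578 wid 0.15734424276404457
cover rib
ctr [ 0.5954 -0.0439  0.12  ] up -24.805071557575154 len 0.03418487183424297 left 67.06014851428198 wid 0.011507020382458459
eye [ 0.5377 -0.0175  0.084 ] disc [ 0.6025 -0.0489  0.084 ]
car grip
ctr [ 0.5664 -0.2834  0.084 ] up -4.671044287005035 len 0.03880523292024284 left 87.1009412970374 wid 0.015924878181865547
arms [ 0.5665 -0.2832  0.03  ] -5.545242720398977 84.6563724039929 0.1229677481277329
arms [ 0.566  -0.2815  0.035 ] -5.545242720398963 84.6563724039929 0.12224226108054995
[[ 0.9374  0.3483 -0.0002]
 [ 0.3483 -0.9374  0.0014]
 [ 0.0003 -0.0013 -1.    ]]
```

Emit:
move_arm(targets=[{"linear":[0.181,-0.1,-0.02],"rotation":[0,0,0],"fingers":1},{"linear":[0.181,-0.1,-0.02],"rotation":[0,0,0],"fingers":1},{"linear":[0.181,-0.1,-0.02],"rotation":[0,0,0],"fingers":1},{"linear":[0.181,-0.1,-0.02],"rotation":[0,0,0],"fingers":1},{"linear":[0.181,-0.1,-0.02],"rotation":[0,0,0],"fingers":1}])

```text
t: 0.57
position: [0.3271, -0.3571, 0.2386]
orientation: [-3.092, -0.555, -0.0]
wrist_force: [0.4, -0.2, 0.4]
opening: 1.002
```

Emit:
move_arm(targets=[{"linear":[0.181,-0.1,0],"rotation":[0,0,0],"fingers":1},{"linear":[0.181,-0.1,0],"rotation":[0,0,0],"fingers":1},{"linear":[0.181,-0.1,0],"rotation":[0,0,0],"fingers":1},{"linear":[0.181,-0.1,0],"rotation":[0,0,0],"fingers":1},{"linear":[0.181,-0.1,0],"rotation":[0,0,0],"fingers":1}])

```text
t: 0.98
position: [0.4622, -0.1999, 0.2386]
orientation: [-3.092, -0.556, -0.0]
wrist_force: [1.4, -1.5, 0.0]
opening: 0.996
```

```bash
cat >> h.py <<'E'
def go(x,y,z,yaw):
    """print shift/turn in tool axes to reach world tcp and tool-x yaw (deg), pointing down"""
    s=r.read_state(); M=Rm(s["orientation"]); d=M.T@(np.array([x,y,z])-s["position"])
    a=np.radians(yaw); T=np.array([[np.cos(a),np.sin(a),0],[np.sin(a),-np.cos(a),0],[0,0,-1]])
    rv=R.from_matrix(M.T@T).as_rotvec()
    print("t",round(s["t"],2),"pos",s["position"].round(4),"yaw",np.degrees(np.arctan2(M[1,0],M[0,0])).round(2),"F",s["wrist_force"].round(2),"T",s["ft_torque"].round(3),"op",round(s["opening"],3),"q6",s["joint_pos"][5].round(2))
    print("linear",d.round(4),"rot",rv.round(4), np.degrees(np.linalg.norm(rv)).round(1))
E
python3 - <<'E'
from h import *
go(.5954,-.0439,.24,-24.8)
c=np.load("top.npz"); Rc=Rm(c["orientation"]); t=c["xyz"]
for n,uv,z in(("bottle",(327,132),.06),("bottletop",(335,117),.115),("calc",(261,124),.014),("box",(163,128),.06)): print(n,ray(c,Rc,t,uv,z).round(3))
E
```

```text
t 0.98 pos [ 0.4622 -0.1999  0.2386] yaw 20.39 F [ 1.39 -1.53  0.  ] T [-0.055 -0.011  0.013] op 0.996 q6 0.58
linear [ 0.1792 -0.0998 -0.0014] rot [-1.000e-04 -0.000e+00  7.888e-01] 45.2
bottle [ 0.752 -0.165  0.06 ]
bottletop [ 0.766 -0.172  0.115]
calc [ 0.784 -0.021  0.014]
box [0.757 0.197 0.06 ]
```

Emit:
move_arm(targets=[{"linear":[0.036,-0.02,0],"rotation":[0,0,0.12],"fingers":1},{"linear":[0.072,-0.04,0],"rotation":[0,0,0.24],"fingers":1},{"linear":[0.108,-0.06,0],"rotation":[0,0,0.36],"fingers":1},{"linear":[0.144,-0.08,0],"rotation":[0,0,0.48],"fingers":1},{"linear":[0.178,-0.1,0],"rotation":[0,0,0.6],"fingers":1}])

```text
t: 1.4
position: [0.5854, -0.0553, 0.2384]
orientation: [3.123, -0.343, -0.001]
wrist_force: [0.8, -1.9, -0.2]
opening: 0.995
```

Emit:
move_arm(targets=[{"linear":[0,0,0],"rotation":[0,0,0.1],"fingers":1},{"linear":[0,0,0],"rotation":[0,0,0.189],"fingers":1},{"linear":[0,0,0],"rotation":[0,0,0.189],"fingers":1},{"linear":[0,0,0],"rotation":[0,0,0.189],"fingers":1}])

```text
t: 1.73
position: [0.5844, -0.0568, 0.2383]
orientation: [-3.079, 0.622, 0.001]
wrist_force: [0.9, -0.4, -0.2]
opening: 0.998
```

Run:
```python
from h import *
go(.5954,-.0439,.24,-24.8)
c=cap("wrist","w1",1.5); s=r.read_state()
np.savez("w1.npz",K=c["K"],T=c["T_tool_cam"],p=s["position"],o=s["orientation"],im=c["image"])
go(.5954,-.0439,.089,-24.8)
```

```text
t 1.73 pos [ 0.5844 -0.0568  0.2383] yaw -22.85 F [ 0.85 -0.41 -0.21] T [ 0.082  0.012 -0.021] op 0.998 q6 1.68
linear [ 0.0051 -0.0161 -0.0018] rot [0.0002 0.0009 0.0341] 2.0
t 1.78 pos [ 0.5844 -0.0571  0.2384] yaw -22.88 F [0.18 0.23 0.26] T [0.095 0.033 0.036] op 1.002 q6 1.68
linear [ 0.0051 -0.0165  0.1494] rot [0.0001 0.0006 0.0336] 1.9
```

View pics/w1.png

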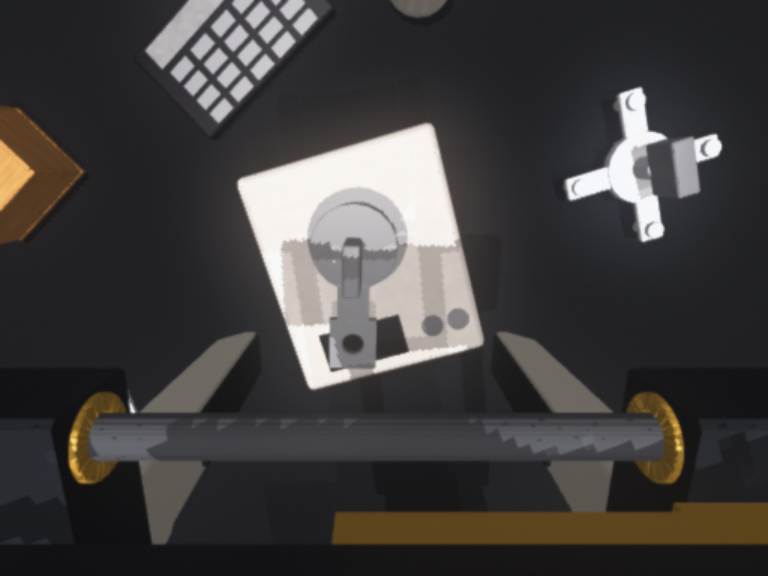

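The wrist view shows the rib running from about (352,242) to (352,297) and the eye at (352,343). I'll zoom in.

Run:
```python
from h import *
im=cv2.cvtColor(np.load("w1.npz")["im"],cv2.COLOR_RGB2BGR)
u0,v0,w,h,k=195,115,90,135,4
cv2.imwrite("pics/w1z.png",cv2.resize(im[v0:v0+h,u0:u0+w],None,fx=k,fy=k,interpolation=cv2.INTER_CUBIC))
```

```text
(no output)
```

View pics/w1z.png

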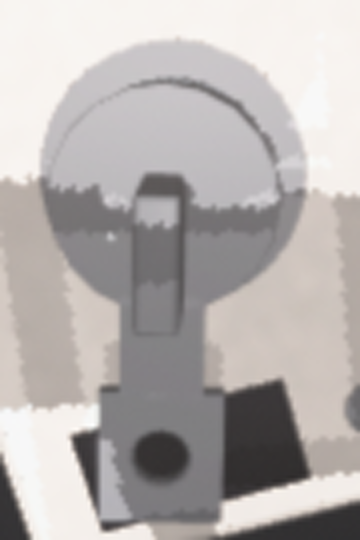

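Run:
```python
from h import *
np.set_printoptions(precision=4,suppress=True)
d=np.load("w1.npz"); M=Rm(d["o"]); T=d["T"]; Rc=M@T[:3,:3]; t=M@T[:3,3]+d["p"]
P=lambda x,y,z: ray(d,Rc,t,(x/4+195-.4,y/4+115-.4),z)
f,n,e=P(157,196,.12),P(156,334,.12),P(162,454,.084)
print("rib",(f+n)/2,f,n,np.linalg.norm(f-n),"eye",e, "yaw rib-eye",np.degrees(np.arctan2(*((f+n)/2-e)[[1,0]])),np.degrees(np.arctan2(*(f-n)[[1,0]])))
print("disc",P(175,172,.084), np.linalg.norm(P(42,172,.084)-P(308,172,.084)))
```

```text
rib [ 0.5968 -0.044   0.12  ] [ 0.6127 -0.0511  0.12  ] [ 0.5809 -0.0369  0.12  ] 0.034786091845830334 eye [ 0.5383 -0.018   0.084 ] yaw rib-eye -23.973944640102083 -24.09279777790657
disc [ 0.6119 -0.054   0.084 ] 0.07209002883488662
```

Emit:
move_arm(targets=[{"linear":[0.006,-0.0165,0.03],"rotation":[0,0,0.027],"fingers":1},{"linear":[0.006,-0.0165,0.06],"rotation":[0,0,0.027],"fingers":1},{"linear":[0.006,-0.0165,0.08],"rotation":[0,0,0.027],"fingers":1},{"linear":[0.006,-0.0165,0.1],"rotation":[0,0,0.027],"fingers":0.3},{"linear":[0.006,-0.0165,0.1],"rotation":[0,0,0.027],"fingers":0.3}])

```text
t: 2.2
position: [0.5935, -0.044, 0.1344]
orientation: [-3.07, 0.667, 0.013]
wrist_force: [-0.4, -0.3, -0.1]
opening: 0.9
```

Run:
```python
from h import *
go(.5962,-.044,.089,-24.4)
```

```text
t 2.2 pos [ 0.5935 -0.044   0.1344] yaw -24.52 F [-0.4  -0.27 -0.15] T [0.081 0.055 0.047] op 0.9 q6 1.74
linear [ 0.0028 -0.0012  0.0453] rot [ 0.0013  0.0079 -0.002 ] 0.5
```

Emit:
move_arm(targets=[{"linear":[0.002,-0.001,0.015],"rotation":[0,0,0],"fingers":-0.2},{"linear":[0.002,-0.001,0.03],"rotation":[0,0,0],"fingers":-0.3},{"linear":[0.002,-0.001,0.044],"rotation":[0,0,0],"fingers":-0.4},{"linear":[0.002,-0.001,0.044],"rotation":[0,0,0],"fingers":-0.4},{"linear":[0.002,-0.001,0.044],"rotation":[0,0,0],"fingers":-0.4}])

```text
t: 2.62
position: [0.5988, -0.0445, 0.0953]
orientation: [-3.07, 0.668, 0.0]
wrist_force: [0.1, -0.8, -0.5]
opening: 0.547
```

Run:
```python
from h import *
cap("wrist","w2",1.5)
go(.5962,-.044,.089,-24.4)
```

```text
t 2.67 pos [ 0.5994 -0.0446  0.096 ] yaw -24.57 F [ 0.12  0.16 -1.06] T [ 0.09   0.05  -0.013] op 0.505 q6 1.74
linear [-0.0032  0.0008  0.007 ] rot [-0.0003 -0.0014 -0.0029] 0.2
```

View pics/w2.png

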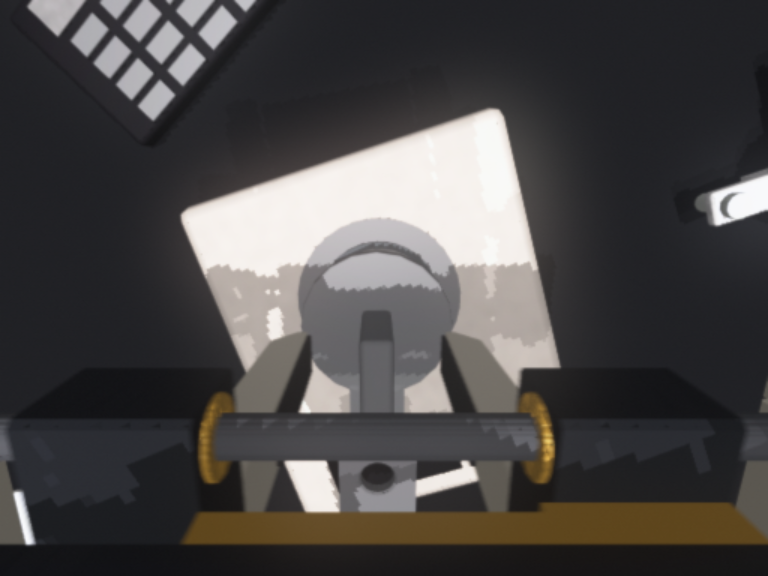

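The rib sits centred between the fingers at about (377,375). Next I lower the last bit and close.

Emit:
move_arm(targets=[{"linear":[-0.003,0.0008,0.006],"rotation":[0,0,0],"fingers":-0.5},{"linear":[-0.003,0.0008,0.006],"rotation":[0,0,0],"fingers":-1},{"linear":[-0.003,0.0008,0.006],"rotation":[0,0,0],"fingers":-1},{"linear":[-0.003,0.0008,0.006],"rotation":[0,0,0],"fingers":-1},{"linear":[-0.003,0.0008,0.006],"rotation":[0,0,0],"fingers":-1}], newtons=30)

```text
t: 3.08
position: [0.596, -0.0435, 0.0891]
orientation: [3.07, -0.668, 0.001]
wrist_force: [0.3, -0.1, 0.5]
opening: 0.142
```

Emit:
move_arm(targets=[{"linear":[0,0,0],"rotation":[0,0,0],"fingers":-1},{"linear":[0,0,0],"rotation":[0,0,0],"fingers":-1},{"linear":[0,0,0],"rotation":[0,0,0],"fingers":-1},{"linear":[0,0,0],"rotation":[0,0,0],"fingers":-1}])

```text
t: 3.42
position: [0.596, -0.0436, 0.089]
orientation: [3.07, -0.668, 0.001]
wrist_force: [-0.6, -0.3, 2.5]
opening: 0.13
```

Run:
```python
from h import *
go(.5962,-.044,.089,-24.4)
```

```text
t 3.42 pos [ 0.596  -0.0436  0.089 ] yaw -24.57 F [-0.61 -0.34  2.52] T [ 0.066  0.115 -0.03 ] op 0.13 q6 1.74
linear [0.0004 0.0003 0.    ] rot [-0.0001 -0.0006 -0.0029] 0.2
```

Emit:
move_arm(targets=[{"linear":[0,0,-0.01],"rotation":[0,0,0],"fingers":-1},{"linear":[0,0,-0.03],"rotation":[0,0,0],"fingers":-1},{"linear":[0,0,-0.055],"rotation":[0,0,0],"fingers":-1},{"linear":[0,0,-0.08],"rotation":[0,0,0],"fingers":-1},{"linear":[0,0,-0.09],"rotation":[0,0,0],"fingers":-1}])

```text
t: 3.83
position: [0.5973, -0.0439, 0.1826]
orientation: [3.069, -0.668, 0.008]
wrist_force: [0.9, 0.1, -0.8]
opening: 0.125
```

Run:
```python
from h import *
# stand: peg (.4562,.2861) yaw -9.4 ; rib = peg+65mm
a=np.radians(-9.4); print(.4562+.065*np.cos(a),.2861+.065*np.sin(a))
go(.4562+.065*np.cos(a),.2861+.065*np.sin(a),.179,-9.4)
c=cap("wrist","w3",1.5);s=r.read_state();np.savez("w3.npz",K=c["K"],T=c["T_tool_cam"],p=s["position"],o=s["orientation"],im=c["image"])
c=cap("top","t3"); np.savez("t3.npz",**{k:np.array(v) for k,v in c.items()})
im=cv2.cvtColor(c["image"],cv2.COLOR_RGB2BGR); cv2.imwrite("pics/t3z.png",cv2.resize(im[150:270,200:330],None,fx=5,fy=5,interpolation=cv2.INTER_CUBIC))
```

```text
0.520327190504453 0.2754838124542946
t 3.83 pos [ 0.5973 -0.0439  0.1826] yaw -24.56 F [ 0.88  0.1  -0.8 ] T [ 0.045 -0.014  0.001] op 0.125 q6 1.74
linear [-0.2028 -0.2585  0.0028] rot [-2.000e-04 -5.200e-03 -2.646e-01] 15.2
```

View pics/w3.png

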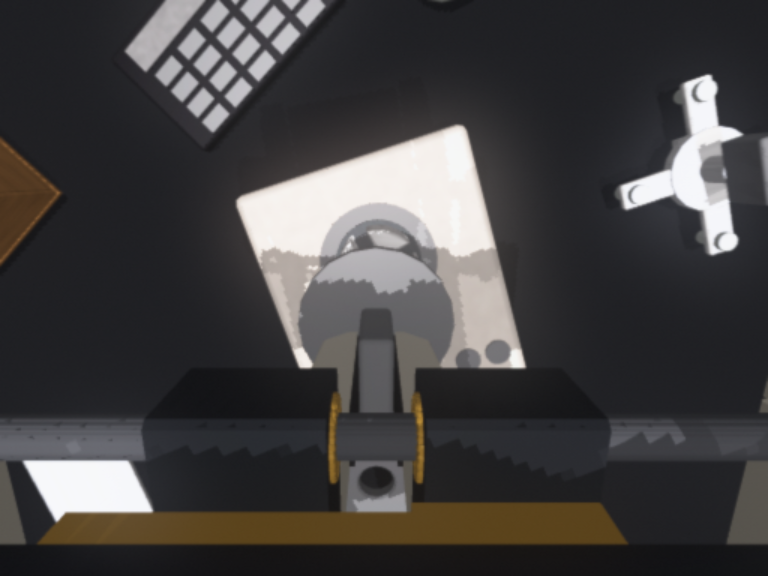

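View pics/t3z.png

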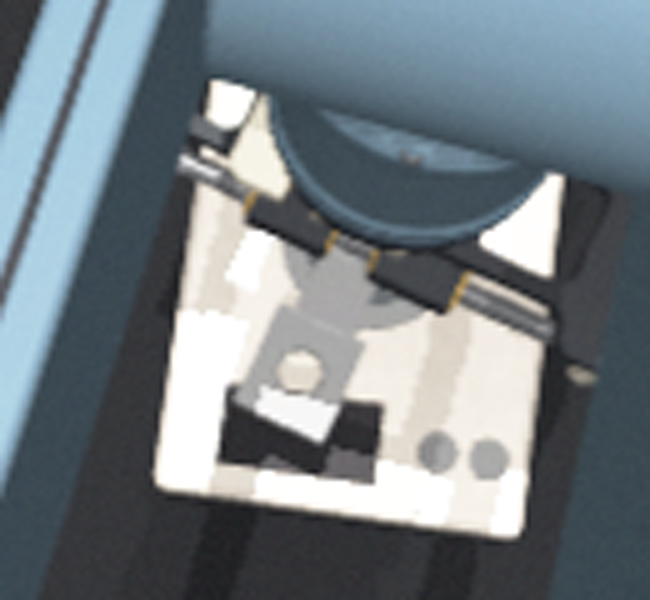

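The cover is lifted level with its eye visible at (376,478), and the head slots are partly visible at (380,235). Now I carry it to the stand.

Emit:
move_arm(targets=[{"linear":[-0.01,-0.013,0],"rotation":[0,0,-0.05],"fingers":-1},{"linear":[-0.03,-0.039,0],"rotation":[0,0,-0.1],"fingers":-1},{"linear":[-0.053,-0.069,0],"rotation":[0,0,-0.16],"fingers":-1},{"linear":[-0.076,-0.099,0],"rotation":[0,0,-0.22],"fingers":-1},{"linear":[-0.1,-0.129,0],"rotation":[0,0,-0.264],"fingers":-1}])

```text
t: 4.35
position: [0.5569, 0.1165, 0.1766]
orientation: [3.131, -0.256, -0.005]
wrist_force: [1.5, 0.8, -0.2]
opening: 0.128
```

Run:
```python
from h import *
go(.5203,.2755,.15,-9.4)
d=np.load("w3.npz"); T=d["T"]
print(ray(d,T[:3,:3],T[:3,3],(376/1.5-.3,478/1.5-.3),.005))
```

```text
t 4.35 pos [0.5569 0.1165 0.1766] yaw -9.34 F [ 1.48  0.77 -0.17] T [ 0.071 -0.04  -0.013] op 0.128 q6 1.74
linear [-0.0618 -0.151   0.0267] rot [0.0005 0.0033 0.0011] 0.2
[-0.06231905 -0.00065295  0.005     ]
```

Emit:
move_arm(targets=[{"linear":[-0.016,-0.038,0.01],"rotation":[0,0,0],"fingers":-1},{"linear":[-0.032,-0.078,0.02],"rotation":[0,0,0],"fingers":-1},{"linear":[-0.048,-0.115,0.03],"rotation":[0,0,0],"fingers":-1},{"linear":[-0.06,-0.145,0.04],"rotation":[0,0,0],"fingers":-1},{"linear":[-0.063,-0.151,0.045],"rotation":[0,0,0],"fingers":-1}])

```text
t: 4.77
position: [0.5172, 0.2792, 0.1303]
orientation: [-3.131, 0.252, 0.009]
wrist_force: [-0.2, -1.4, -1.7]
opening: 0.127
```

Emit:
move_arm(targets=[{"linear":[0,0,0.01],"rotation":[0,0,0],"fingers":-1},{"linear":[0,0,0.02],"rotation":[0,0,0],"fingers":-1},{"linear":[0,0,0.035],"rotation":[0,0,0],"fingers":-1},{"linear":[0,0,0.04],"rotation":[0,0,0],"fingers":-1},{"linear":[0,0,0.04],"rotation":[0,0,0],"fingers":-1}])

```text
t: 5.18
position: [0.5202, 0.2725, 0.0914]
orientation: [3.129, -0.262, -0.006]
wrist_force: [0.2, -0.7, -0.8]
opening: 0.128
```

Run:
```python
from h import *
go(.5193,.2756,.085,-9.4)
c=cap("wrist","w4",1.5);s=r.read_state();np.savez("w4.npz",K=c["K"],T=c["T_tool_cam"],p=s["position"],o=s["orientation"],im=c["image"])
c=cap("top","t4"); np.savez("t4.npz",**{k:np.array(v) for k,v in c.items()})
im=cv2.cvtColor(c["image"],cv2.COLOR_RGB2BGR); cv2.imwrite("pics/t4z.png",cv2.resize(im[190:300,80:170],None,fx=5,fy=5,interpolation=cv2.INTER_CUBIC))
c=cap("scene","s4"); im=cv2.cvtColor(c["image"],cv2.COLOR_RGB2BGR); cv2.imwrite("pics/s4z.png",cv2.resize(im[150:290,320:440],None,fx=5,fy=5,interpolation=cv2.INTER_CUBIC)[:600])
```

```text
t 5.18 pos [0.5202 0.2725 0.0914] yaw -9.57 F [ 0.18 -0.73 -0.78] T [ 0.008  0.02  -0.009] op 0.128 q6 2.03
linear [-0.0014 -0.0029  0.0064] rot [ 0.0023  0.0038 -0.0029] 0.3
```

View pics/w4.png

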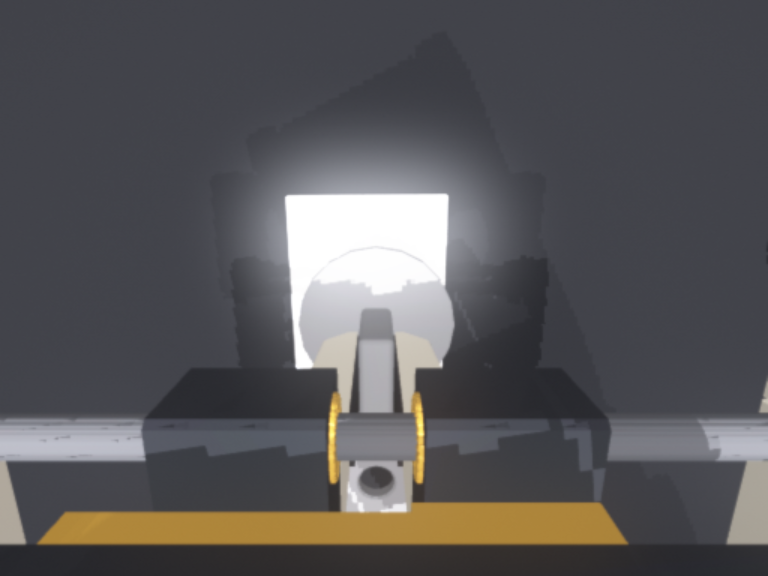

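View pics/t4z.png

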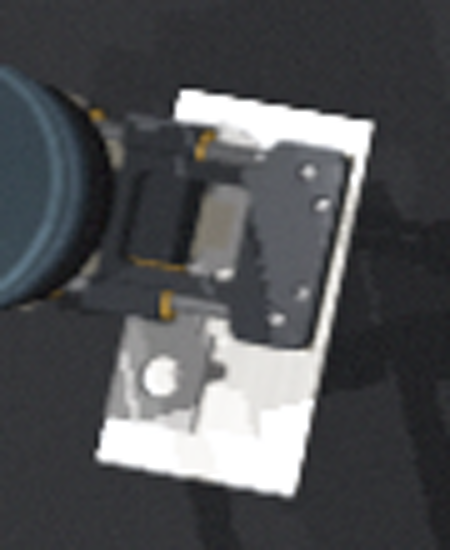

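View pics/s4z.png

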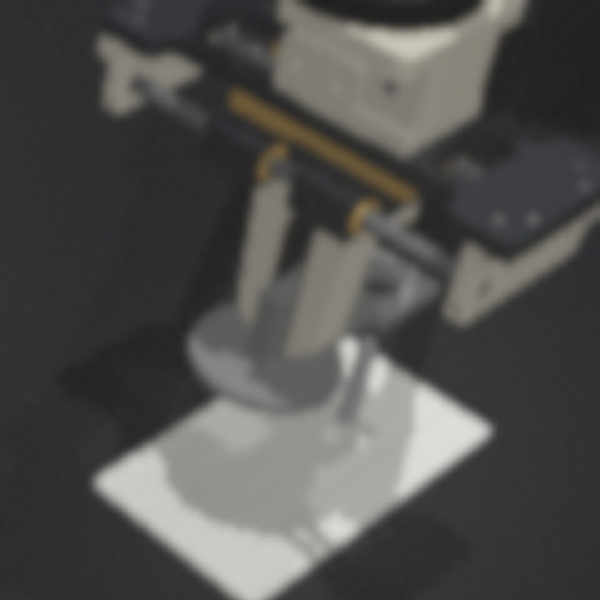

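Run:
```python
from h import *
np.set_printoptions(precision=4,suppress=True)
c=np.load("t4.npz"); Rc=Rm(c["orientation"]); t=c["xyz"]
e=ray(c,Rc,t,(162/5+80-.4,377/5+190-.4),.0864); print("eye top",e)
d=np.load("w4.npz"); M=Rm(d["o"]); T=d["T"]
pe=d["p"]+M@np.array([-.064,0,.011]); print("eye pred",pe,"tilt",M[:,2])
# peg tip from scene0 : streak top (588,327)/1.5, foot (586,350)/1.5
c=np.load("scene.npz"); Rs=Rm(c["orientation"]); ts=c["xyz"]
im=cv2.cvtColor(c["image"],cv2.COLOR_RGB2BGR); cv2.imwrite("pics/s0z.png",cv2.resize(im[205:275,330:425],None,fx=8,fy=8,interpolation=cv2.INTER_CUBIC))
c2=np.load("top.npz")
for z in(0,.005,.055):
    p=Rs.T@(np.array([.456,.286,z])-ts); q=c["K"]@p; print("scene px",((q[:2]/q[2])-[330,205]+.5)*8)
```

```text
eye top [0.4566 0.2817 0.0864]
eye pred [0.4578 0.2835 0.0817] tilt [-0.0023 -0.001  -1.    ]
scene px [469.6006 241.9422]
scene px [473.1827 229.8431]
scene px [510.4813 103.861 ]
```

View pics/s0z.png

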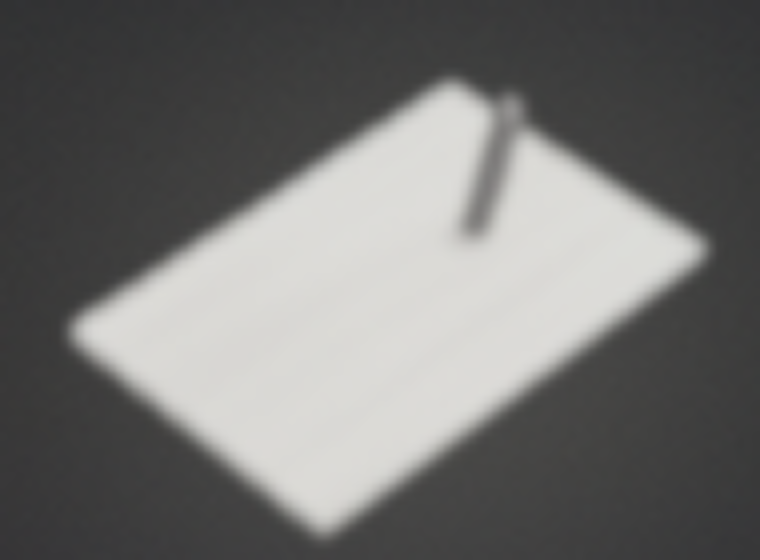

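Scene and top cameras agree on the peg axis at about (0.456, 0.286). The eye is about 3 mm off in y, so I correct that and descend to just above the tip.

Emit:
move_arm(targets=[{"linear":[-0.0015,-0.003,0],"rotation":[0,0,0],"fingers":-1},{"linear":[-0.0015,-0.003,0.01],"rotation":[0,0,0],"fingers":-1},{"linear":[-0.0015,-0.003,0.02],"rotation":[0,0,0],"fingers":-1},{"linear":[-0.0015,-0.003,0.02],"rotation":[0,0,0],"fingers":-1},{"linear":[-0.0015,-0.003,0.02],"rotation":[0,0,0],"fingers":-1}])

```text
t: 5.75
position: [0.5191, 0.2776, 0.0725]
orientation: [3.13, -0.258, -0.004]
wrist_force: [0.8, 0.1, -0.6]
opening: 0.126
```

Run:
```python
from h import *
go(.5193,.2756,.055,-9.4)
c=cap("top","t5"); np.savez("t5.npz",**{k:np.array(v) for k,v in c.items()})
im=cv2.cvtColor(c["image"],cv2.COLOR_RGB2BGR); cv2.imwrite("pics/t5z.png",cv2.resize(im[230:290,90:150],None,fx=8,fy=8,interpolation=cv2.INTER_CUBIC))
c=cap("scene","s5"); im=cv2.cvtColor(c["image"],cv2.COLOR_RGB2BGR); cv2.imwrite("pics/s5z.png",cv2.resize(im[190:270,350:430],None,fx=7,fy=7,interpolation=cv2.INTER_CUBIC)[:600])
```

```text
t 5.75 pos [0.5191 0.2776 0.0725] yaw -9.43 F [ 0.76  0.12 -0.65] T [ 0.062  0.016 -0.011] op 0.126 q6 2.04
linear [0.0005 0.0019 0.0175] rot [ 0.0012  0.0022 -0.0005] 0.1
```

View pics/t5z.png

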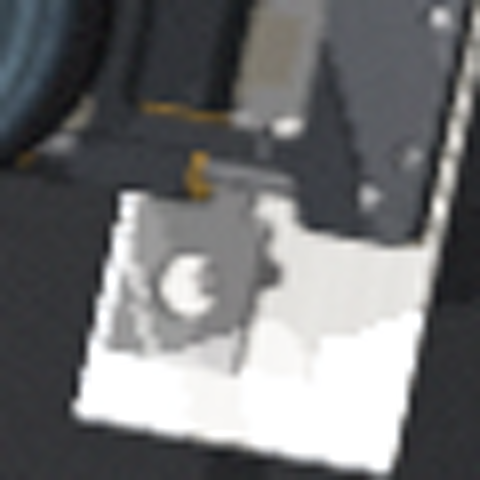

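View pics/s5z.png

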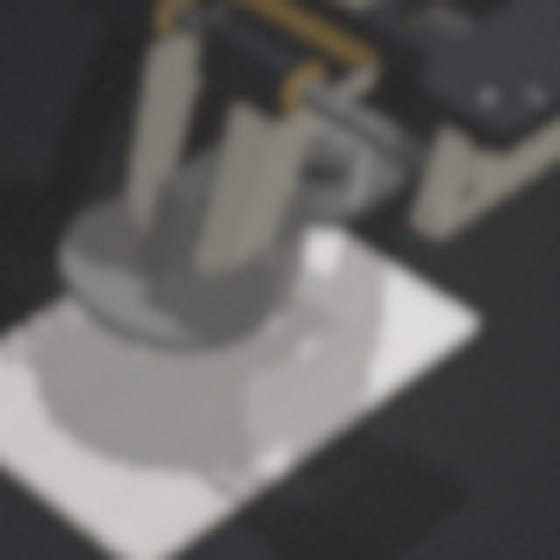

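Run:
```python
from h import *
np.set_printoptions(precision=4,suppress=True)
c=np.load("t5.npz"); Rc=Rm(c["orientation"]); t=c["xyz"]
P=lambda p,z: ray(c,Rc,t,(p[0]/8+90-.4,p[1]/8+230-.4),z)
print("eye",P((187,284),.0675),"tip near edge",P((197,273),.055),P((205,273),.055))
# projected expectation for peg tip/eye at (.456,.286)
def px(p): q=c["K"]@(Rc.T@(np.array(p)-t)); return (q[:2]/q[2]-[90,230]+.4)*8
print("peg tip px",px((.456,.286,.055)), "eye rim px if centred top",px((.456,.286,.0675)),"bottom",px((.456,.286,.0615)))
print("rim left/right if centred",px((.456,.294,.0675)),px((.456,.278,.0675)))
s=r.read_state();print("eye from tcp",s["position"]+Rm(s["orientation"])@np.array([-.0645,0,.005]))
```

```text
eye [0.4557 0.2866 0.0675] tip near edge [0.4581 0.2886 0.055 ] [0.4581 0.2865 0.055 ]
peg tip px [206.2751 281.0382] eye rim px if centred top [189.2318 282.6984] bottom [197.4777 281.8952]
rim left/right if centred [158.8554 282.1871] [219.6181 283.21  ]
eye from tcp [0.4564 0.2885 0.0685]
```

Emit:
move_arm(targets=[{"linear":[0.0007,0.0007,0.005],"rotation":[0,0,0],"fingers":-1},{"linear":[0.0007,0.0007,0.01],"rotation":[0,0,0],"fingers":-1},{"linear":[0.0007,0.0007,0.015],"rotation":[0,0,0],"fingers":-1},{"linear":[0.0007,0.0007,0.02],"rotation":[0,0,0],"fingers":-1},{"linear":[0.0007,0.0007,0.025],"rotation":[0,0,0],"fingers":-1}])

```text
t: 6.27
position: [0.5205, 0.277, 0.048]
orientation: [3.131, -0.259, -0.0]
wrist_force: [-0.4, 0.1, -0.4]
opening: 0.125
```

Run:
```python
from h import *
go(.5193,.2756,.016,-9.4)
c=cap("top","t6"); 
im=cv2.cvtColor(c["image"],cv2.COLOR_RGB2BGR); cv2.imwrite("pics/t6z.png",cv2.resize(im[230:290,90:150],None,fx=8,fy=8,interpolation=cv2.INTER_CUBIC))
c=cap("scene","s6"); im=cv2.cvtColor(c["image"],cv2.COLOR_RGB2BGR); cv2.imwrite("pics/s6z.png",cv2.resize(im[190:270,350:430],None,fx=7,fy=7,interpolation=cv2.INTER_CUBIC)[:600])
```

```text
t 6.27 pos [0.5205 0.277  0.048 ] yaw -9.44 F [-0.38  0.08 -0.39] T [ 0.028  0.004 -0.009] op 0.125 q6 2.04
linear [-0.001   0.0016  0.032 ] rot [ 0.0002  0.0003 -0.0008] 0.0
```

View pics/t6z.png

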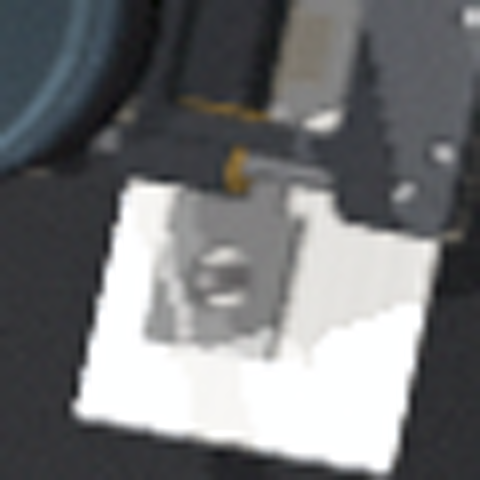

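View pics/s6z.png

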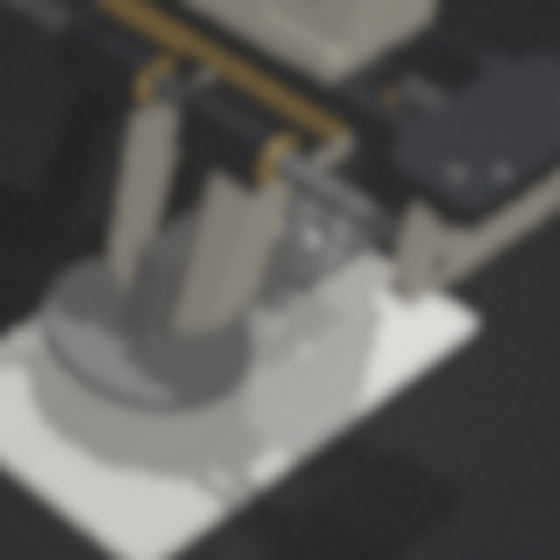

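The peg passes through the eye with light on both sides, at crop (222,277), and there is no contact force. I continue down to the pad.

Emit:
move_arm(targets=[{"linear":[0,0,0.006],"rotation":[0,0,0],"fingers":-1},{"linear":[0,0,0.012],"rotation":[0,0,0],"fingers":-1},{"linear":[0,0,0.018],"rotation":[0,0,0],"fingers":-1},{"linear":[0,0,0.023],"rotation":[0,0,0],"fingers":-1},{"linear":[0,0,0.025],"rotation":[0,0,0],"fingers":-1}])

```text
t: 6.78
position: [0.52, 0.2769, 0.0225]
orientation: [3.13, -0.259, -0.002]
wrist_force: [0.4, 0.4, -0.2]
opening: 0.123
```

Emit:
move_arm(targets=[{"linear":[0,0,0.001],"rotation":[0,0,0],"fingers":-1},{"linear":[0,0,0.002],"rotation":[0,0,0],"fingers":-1},{"linear":[0,0,0.003],"rotation":[0,0,0],"fingers":-1},{"linear":[0,0,0.004],"rotation":[0,0,0],"fingers":-1},{"linear":[0,0,0.004],"rotation":[0,0,0],"fingers":-1}])

```text
t: 7.2
position: [0.5207, 0.2771, 0.0197]
orientation: [-3.131, 0.259, -0.0]
wrist_force: [0.2, -0.3, -1.4]
opening: 0.126
```

Run:
```python
from h import *
go(.5193,.2756,.016,-9.4)
```

```text
t 7.2 pos [0.5207 0.2771 0.0197] yaw -9.44 F [ 0.17 -0.32 -1.42] T [0.003 0.027 0.031] op 0.126 q6 2.04
linear [-0.0011  0.0017  0.0037] rot [-0.     -0.0001 -0.0008] 0.0
```

Emit:
move_arm(targets=[{"linear":[0,0,0.001],"rotation":[0,0,0],"fingers":-1},{"linear":[0,0,0.002],"rotation":[0,0,0],"fingers":-1},{"linear":[0,0,0.003],"rotation":[0,0,0],"fingers":-1},{"linear":[0,0,0.003],"rotation":[0,0,0],"fingers":-1},{"linear":[0,0,0.003],"rotation":[0,0,0],"fingers":-1}])

```text
t: 7.62
position: [0.5206, 0.277, 0.0166]
orientation: [3.131, -0.259, -0.0]
wrist_force: [0.8, -0.2, -1.0]
opening: 0.127
```

Run:
```python
from h import *
go(.5193,.2756,.016,-9.4)
```

```text
t 7.62 pos [0.5206 0.277  0.0166] yaw -9.44 F [ 0.76 -0.17 -1.  ] T [ 0.037 -0.018  0.047] op 0.127 q6 2.04
linear [-0.0011  0.0016  0.0006] rot [ 0.0001  0.0002 -0.0008] 0.0
```

Nearly touching (under 1 mm). I release and rise.

Emit:
move_arm(targets=[{"linear":[0,0,0.001],"rotation":[0,0,0],"fingers":-1},{"linear":[0,0,0.001],"rotation":[0,0,0],"fingers":-0.6},{"linear":[0,0,0.0],"rotation":[0,0,0],"fingers":-0.3},{"linear":[0,0,0.0],"rotation":[0,0,0],"fingers":0},{"linear":[0,0,0.0],"rotation":[0,0,0],"fingers":0}])

```text
t: 8.03
position: [0.5208, 0.2771, 0.0168]
orientation: [-3.131, 0.259, -0.0]
wrist_force: [-1.0, -0.5, 0.4]
opening: 0.364
```

Emit:
move_arm(targets=[{"linear":[0,0,-0.01],"rotation":[0,0,0],"fingers":0},{"linear":[0,0,-0.03],"rotation":[0,0,0],"fingers":0},{"linear":[0,0,-0.07],"rotation":[0,0,0],"fingers":0},{"linear":[0,0,-0.11],"rotation":[0,0,0],"fingers":0},{"linear":[0,0,-0.15],"rotation":[0,0,0],"fingers":0}])

```text
t: 8.45
position: [0.5202, 0.2769, 0.1687]
orientation: [3.131, -0.259, -0.001]
wrist_force: [0.5, 0.4, -0.6]
opening: 0.505
```

Run:
```python
from h import *
go(.5665,-.2825,.19,-5.4)
c=cap("wrist","w7",1.5);
c=cap("top","t7"); np.savez("t7.npz",**{k:np.array(v) for k,v in c.items()})
im=cv2.cvtColor(c["image"],cv2.COLOR_RGB2BGR); a=cv2.resize(im[200:300,85:165],None,fx=5,fy=5,interpolation=cv2.INTER_CUBIC)
b=cv2.resize(im[165:245,225:315],None,fx=5,fy=5,interpolation=cv2.INTER_CUBIC)
cv2.imwrite("pics/t7a.png",a);cv2.imwrite("pics/t7b.png",b)
c=cap("scene","s7",1.5)
```

```text
t 8.45 pos [0.5202 0.2769 0.1687] yaw -9.45 F [ 0.48  0.43 -0.6 ] T [ 0.064 -0.053 -0.018] op 0.505 q6 2.04
linear [ 0.1375  0.5442 -0.0212] rot [ 0.0003  0.0007 -0.0706] 4.0
```

View pics/s7.png

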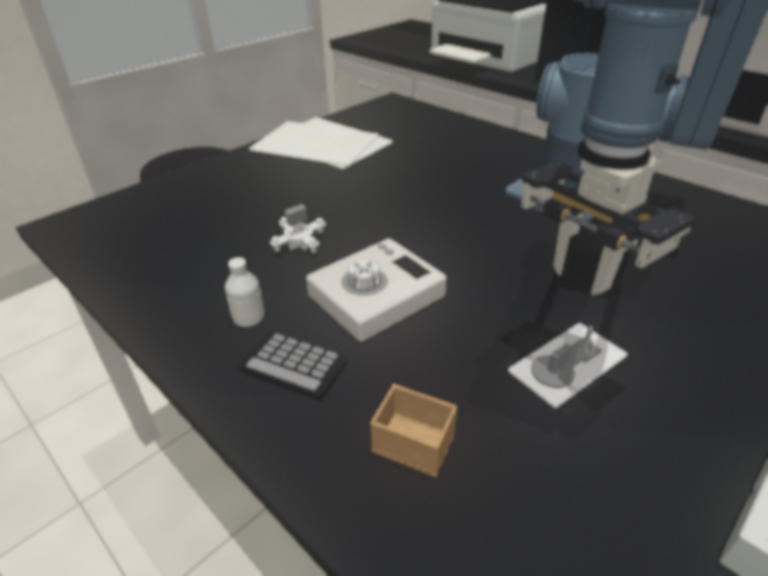

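View pics/t7a.png

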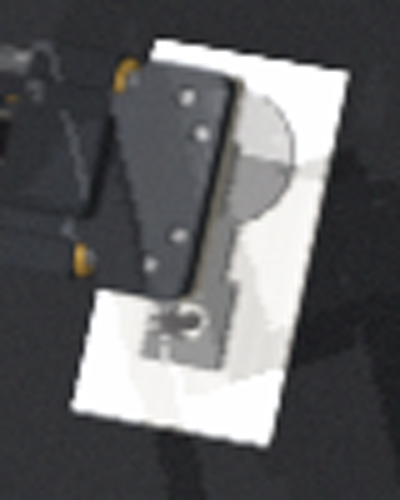

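View pics/t7b.png

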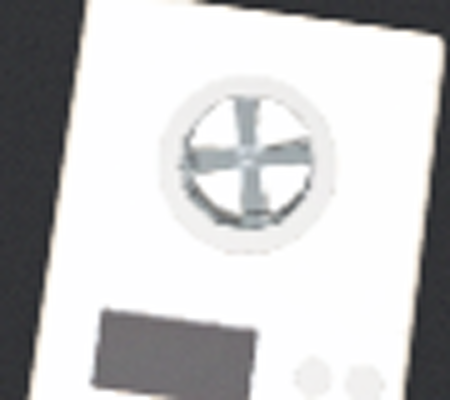

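The cover is flat on the pad with the peg through its eye. The head cross is now visible at crop (250,157), so I zoom in on the slots.

Run:
```python
from h import *
c=np.load("t7.npz");im=cv2.cvtColor(c["image"],cv2.COLOR_RGB2BGR)
cv2.imwrite("pics/hd.png",cv2.resize(im[178:214,256:294],None,fx=16,fy=16,interpolation=cv2.INTER_CUBIC))
```

```text
(no output)
```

View pics/hd.png

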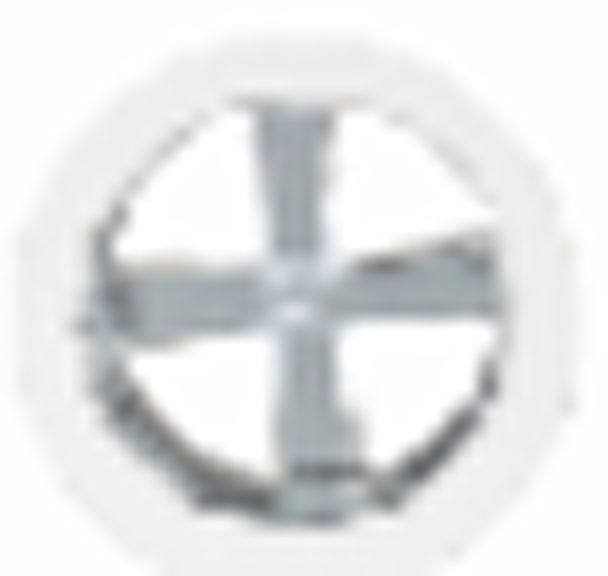

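Emit:
move_arm(targets=[{"linear":[0.01,0.04,-0.006],"rotation":[0,0,-0.014],"fingers":0.3},{"linear":[0.02,0.08,-0.012],"rotation":[0,0,-0.028],"fingers":0.6},{"linear":[0.03,0.12,-0.02],"rotation":[0,0,-0.042],"fingers":1},{"linear":[0.04,0.16,-0.02],"rotation":[0,0,-0.056],"fingers":1},{"linear":[0.05,0.2,-0.02],"rotation":[0,0,-0.07],"fingers":1}])

```text
t: 9.02
position: [0.5363, 0.07, 0.1861]
orientation: [-3.138, 0.147, 0.002]
wrist_force: [1.2, -0.6, -0.6]
opening: 0.809
```

Emit:
move_arm(targets=[{"linear":[0.05,0.17,0],"rotation":[0,0,0],"fingers":1},{"linear":[0.05,0.17,0],"rotation":[0,0,0],"fingers":1},{"linear":[0.05,0.17,0],"rotation":[0,0,0],"fingers":1},{"linear":[0.05,0.17,0],"rotation":[0,0,0],"fingers":1},{"linear":[0.05,0.17,0],"rotation":[0,0,0],"fingers":1}])

```text
t: 9.43
position: [0.5709, -0.1083, 0.1852]
orientation: [3.136, -0.156, -0.002]
wrist_force: [0.6, -0.3, 0.3]
opening: 1.001
```

Run:
```python
from h import *
go(.5665,-.2825,.19,-5.4)
c=cap("wrist","w8",1.5);s=r.read_state();np.savez("w8.npz",K=c["K"],T=c["T_tool_cam"],p=s["position"],o=s["orientation"],im=c["image"])
```

```text
t 9.43 pos [ 0.5709 -0.1083  0.1852] yaw -5.68 F [ 0.57 -0.33  0.28] T [ 0.05   0.059 -0.007] op 1.001 q6 1.29
linear [ 0.0129  0.1738 -0.0044] rot [ 0.002   0.0013 -0.0049] 0.3
```

View pics/w8.png

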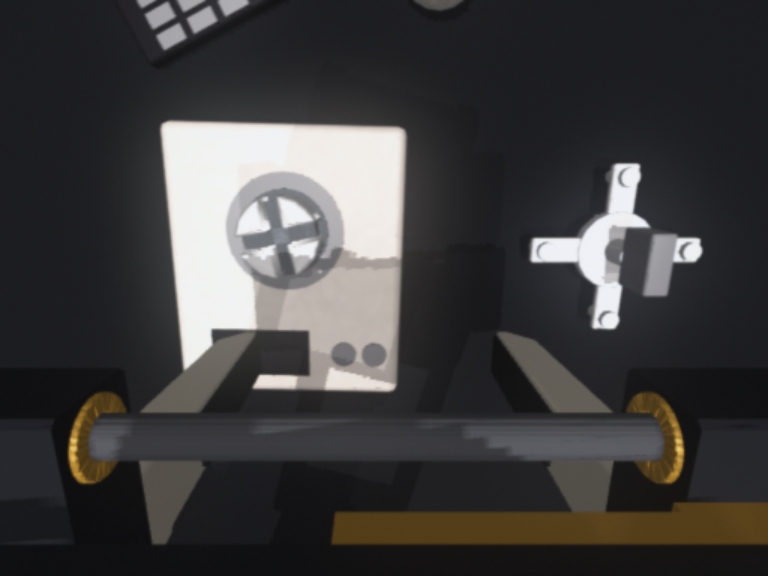

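The wrist view shows the head cross at (281,237) and the carousel at (615,250). I zoom in on the head and compute the slot and arm angles.

Run:
```python
from h import *
np.set_printoptions(precision=4,suppress=True)
d=np.load("w8.npz"); M=Rm(d["o"]); T=d["T"]; Rc=M@T[:3,:3]; t=M@T[:3,3]+d["p"]
im=cv2.cvtColor(d["im"],cv2.COLOR_RGB2BGR)
cv2.imwrite("pics/w8h.png",cv2.resize(im[110:198,145:235],None,fx=6,fy=6,interpolation=cv2.INTER_CUBIC))
cv2.imwrite("pics/w8c.png",cv2.resize(im[105:225,350:475],None,fx=5,fy=5,interpolation=cv2.INTER_CUBIC))
```

```text
(no output)
```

View pics/w8h.png

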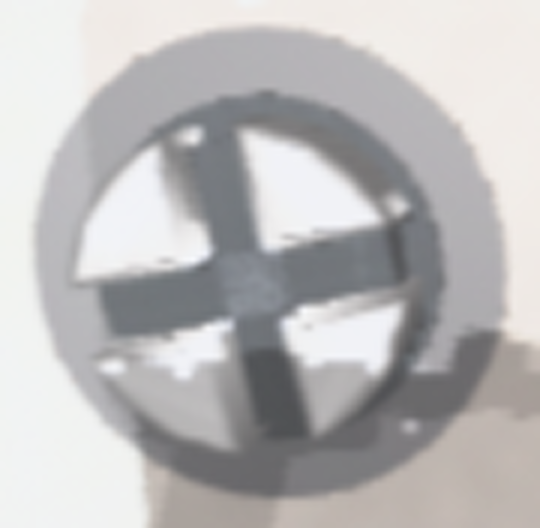

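View pics/w8c.png

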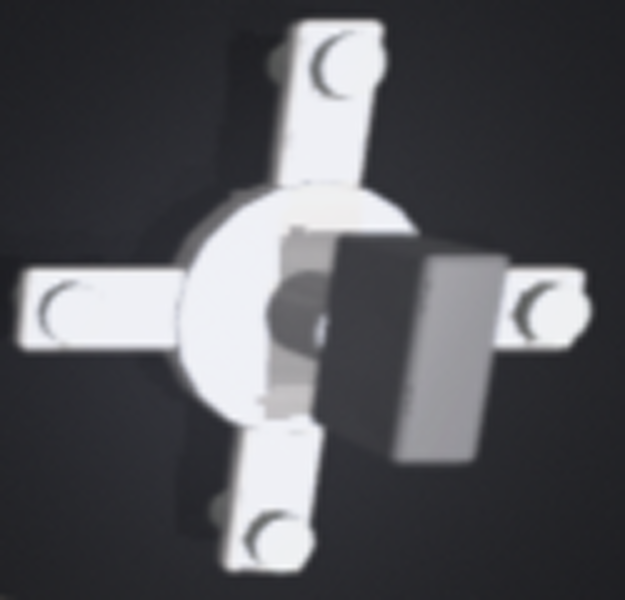

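Run:
```python
from h import *
np.set_printoptions(precision=4,suppress=True)
d=np.load("w8.npz"); M=Rm(d["o"]); T=d["T"]; Rc=M@T[:3,:3]; t=M@T[:3,3]+d["p"]
H=lambda p,z: ray(d,Rc,t,(p[0]/6+145-.4,p[1]/6+110-.4),z)
C=lambda p,z: ray(d,Rc,t,(p[0]/5+350-.4,p[1]/5+105-.4),z)
ang=lambda v: np.degrees(np.arctan2(v[1],v[0]))
for nm,a,b in(("slotH up",(400,222),(75,283)),("slotH lo",(412,290),(93,358)),("H floor",(112,338),(230,312)),("V r",(238,125),(312,440)),("V l",(170,150),(243,445))):
    print(nm,ang(H(b,.078)-H(a,.078)))
mid=lambda q: np.mean([H(p,.078) for p in q],0)
print("centre H",mid([(400,222),(75,283),(412,290),(93,358)]),"V",mid([(238,125),(312,440),(170,150),(243,445)]))
print("ring base z .05?",H((270,262),.053))
q=[C(p,.037) for p in [(350,65),(553,313),(280,540),(70,312)]]
print("car",np.mean(q,0),ang(q[0]-q[2]),ang(q[3]-q[1]),np.linalg.norm(q[0]-q[2]))
b=[C(p,.084) for p in [(425,255),(510,258),(475,462),(393,460)]]
print("bar",np.mean(b,0),ang(b[0]+b[1]-b[2]-b[3]),np.linalg.norm(b[0]+b[1]-b[2]-b[3])/2)
# top cam
c=np.load("t7.npz"); Rt=Rm(c["orientation"]); tt=c["xyz"]
D=lambda p,z: ray(c,Rt,tt,(p[0]/16+256-.47,p[1]/16+178-.47),z)
v=D((293,104),.078),D((317,490),.078); h=D((115,307),.078),D((500,277),.078)
print("top V",ang(v[0]-v[1]),"H",ang(h[0]-h[1]),"ctr",D((303,302),.078), D((298,310),.05))
go(.5665,-.2825,.19,-5.4)
```

```text
slotH up 94.79975350388312
slotH lo 96.29388006027024
H floor -83.3475267417698
V r -175.4370527480103
V l -175.33273092462133
centre H [ 0.6079 -0.0506  0.078 ] V [ 0.6072 -0.0501  0.078 ]
ring base z .05? [ 0.6086 -0.0498  0.053 ]
car [ 0.5683 -0.2816  0.037 ] -5.873422499061597 84.1535374018817 0.1031252761699522
bar [ 0.5679 -0.2822  0.084 ] -5.3436757017669505 0.03848507253694267
top V 3.873940752713493 H 95.3012696392256 ctr [ 0.6042 -0.0498  0.078 ] [ 0.6071 -0.0506  0.05  ]
t 9.48 pos [ 0.5708 -0.1076  0.1851] yaw -5.73 F [-0.15 -0.91  0.33] T [ 0.048 -0.012  0.006] op 1.0 q6 1.29
linear [ 0.0132  0.1745 -0.0047] rot [ 0.0012  0.0018 -0.0057] 0.3
```

Emit:
move_arm(targets=[{"linear":[0.003,0.04,0],"rotation":[0,0,0],"fingers":1},{"linear":[0.006,0.08,0],"rotation":[0,0,0],"fingers":1},{"linear":[0.0095,0.12,0],"rotation":[0,0,0],"fingers":1},{"linear":[0.013,0.16,0],"rotation":[0,0,0],"fingers":1},{"linear":[0.014,0.174,0],"rotation":[0,0,0],"fingers":1}])

```text
t: 9.9
position: [0.5675, -0.2803, 0.1854]
orientation: [3.137, -0.153, -0.002]
wrist_force: [0.4, -0.2, 0.0]
opening: 0.998
```

Emit:
move_arm(targets=[{"linear":[0,0,0.01],"rotation":[0,0,0],"fingers":1},{"linear":[0,0,0.03],"rotation":[0,0,0],"fingers":1},{"linear":[0,0,0.05],"rotation":[0,0,0],"fingers":1},{"linear":[0,0,0.07],"rotation":[0,0,0],"fingers":0.5},{"linear":[0,0,0.07],"rotation":[0,0,0],"fingers":0.3}])

```text
t: 10.32
position: [0.5656, -0.272, 0.1113]
orientation: [-3.132, 0.146, 0.013]
wrist_force: [-0.5, 1.2, -0.3]
opening: 0.906
```

Run:
```python
from h import *
go(.5675,-.282,.05,-5.6)
c=cap("wrist","w9",1.5)
```

```text
t 10.32 pos [ 0.5656 -0.272   0.1113] yaw -5.34 F [-0.47  1.18 -0.27] T [0.066 0.027 0.016] op 0.906 q6 1.04
linear [0.0033 0.0102 0.0612] rot [-0.0061  0.0086  0.0046] 0.7
```

View pics/w9.png

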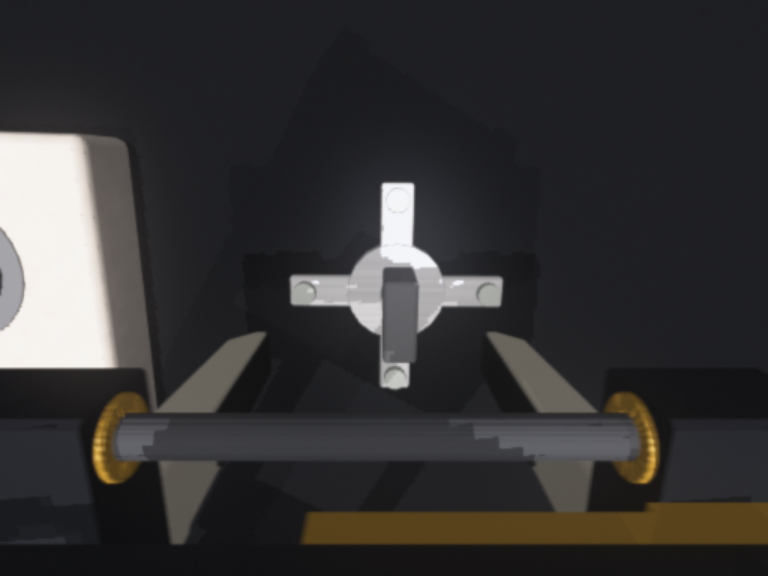

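The bar at (400,315) is about 10 mm right of the finger centre (376), so I need to let the arm settle before correcting.

Emit:
move_arm(targets=[{"linear":[0,0,0],"rotation":[0,0,0],"fingers":0.5},{"linear":[0,0,0],"rotation":[0,0,0],"fingers":0.5},{"linear":[0,0,0],"rotation":[0,0,0],"fingers":0.5}])

```text
t: 10.62
position: [0.5692, -0.2768, 0.1183]
orientation: [3.137, -0.148, 0.003]
wrist_force: [0.3, 0.9, -0.3]
opening: 0.754
```

Run:
```python
from h import *
go(.5675,-.282,.05,-5.6)
```

```text
t 10.62 pos [ 0.5692 -0.2768  0.1183] yaw -5.4 F [ 0.28  0.87 -0.26] T [-0.022 -0.017 -0.013] op 0.754 q6 1.04
linear [-0.0014  0.0053  0.0683] rot [ 0.0011 -0.0022  0.0036] 0.2
```

Emit:
move_arm(targets=[{"linear":[-0.001,0.005,0.015],"rotation":[0,0,0.003],"fingers":0.4},{"linear":[-0.001,0.005,0.03],"rotation":[0,0,0.003],"fingers":0.4},{"linear":[-0.001,0.005,0.04],"rotation":[0,0,0.003],"fingers":0.4},{"linear":[-0.001,0.005,0.04],"rotation":[0,0,0.003],"fingers":0.4},{"linear":[-0.001,0.005,0.04],"rotation":[0,0,0.003],"fingers":0.4}])

```text
t: 11.03
position: [0.5668, -0.2817, 0.0768]
orientation: [-3.137, 0.154, 0.001]
wrist_force: [0.2, -1.0, 0.1]
opening: 0.7
```

Emit:
move_arm(targets=[{"linear":[0,0,0],"rotation":[0,0,0],"fingers":0.4},{"linear":[0,0,0],"rotation":[0,0,0],"fingers":0.4}])

```text
t: 11.2
position: [0.5675, -0.2822, 0.0778]
orientation: [3.137, -0.153, 0.003]
wrist_force: [-0.1, -0.2, 0.2]
opening: 0.698
```

Run:
```python
from h import *
go(.5675,-.282,.05,-5.6)
c=cap("wrist","w10",1.5)
```

```text
t 11.2 pos [ 0.5675 -0.2822  0.0778] yaw -5.6 F [-0.06 -0.18  0.16] T [0.047 0.042 0.074] op 0.698 q6 1.03
linear [-0.0001 -0.0002  0.0278] rot [ 0.0009 -0.0017  0.    ] 0.1
```

View pics/w10.png

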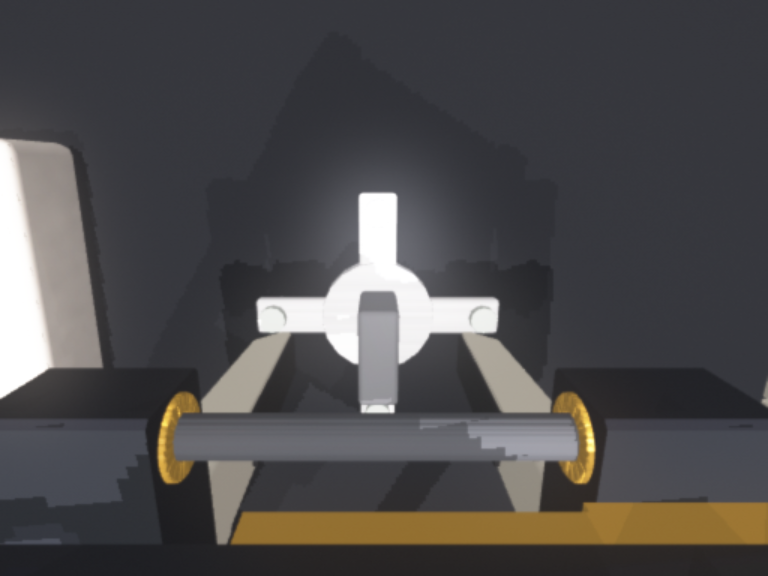

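Bar centred at (378,350). I descend and grip.

Emit:
move_arm(targets=[{"linear":[0,0,0.01],"rotation":[0,0,0],"fingers":0.4},{"linear":[0,0,0.02],"rotation":[0,0,0],"fingers":0.4},{"linear":[0,0,0.027],"rotation":[0,0,0],"fingers":0.2},{"linear":[0,0,0.027],"rotation":[0,0,0],"fingers":0},{"linear":[0,0,0.027],"rotation":[0,0,0],"fingers":-1}], newtons=40)

```text
t: 11.67
position: [0.5662, -0.2813, 0.0485]
orientation: [-3.137, 0.154, 0.003]
wrist_force: [-0.4, 0.2, -0.2]
opening: 0.534
```

Emit:
move_arm(targets=[{"linear":[0,0,0],"rotation":[0,0,0],"fingers":-1},{"linear":[0,0,0],"rotation":[0,0,0],"fingers":-1},{"linear":[0,0,0],"rotation":[0,0,0],"fingers":-1},{"linear":[0,0,0],"rotation":[0,0,0],"fingers":-1},{"linear":[0,0,0],"rotation":[0,0,0],"fingers":-1}])

```text
t: 12.08
position: [0.5671, -0.2822, 0.0501]
orientation: [3.137, -0.154, 0.001]
wrist_force: [0.1, -0.4, -1.7]
opening: 0.176
```

Emit:
move_arm(targets=[{"linear":[0,0,0],"rotation":[0,0,0],"fingers":-1},{"linear":[0,0,0],"rotation":[0,0,0],"fingers":-1}])

```text
t: 12.25
position: [0.567, -0.2822, 0.0499]
orientation: [3.137, -0.154, 0.001]
wrist_force: [-1.1, -1.4, 0.5]
opening: 0.17
```

Run:
```python
from h import *
go(.5675,-.282,.05,-5.6)
```

```text
t 12.25 pos [ 0.567  -0.2822  0.0499] yaw -5.61 F [-1.14 -1.36  0.54] T [-0.135  0.054  0.041] op 0.17 q6 1.03
linear [ 0.0005 -0.0002 -0.0001] rot [ 0.0005 -0.0005 -0.0001] 0.0
```

Emit:
move_arm(targets=[{"linear":[0,0,-0.01],"rotation":[0,0,0],"fingers":-1},{"linear":[0,0,-0.03],"rotation":[0,0,0],"fingers":-1},{"linear":[0,0,-0.06],"rotation":[0,0,0],"fingers":-1},{"linear":[0,0,-0.09],"rotation":[0,0,0],"fingers":-1},{"linear":[0,0,-0.115],"rotation":[0,0,0],"fingers":-1}])

```text
t: 12.67
position: [0.5669, -0.2816, 0.1669]
orientation: [-3.138, 0.153, -0.001]
wrist_force: [1.0, -0.5, -2.3]
opening: 0.174
```

Emit:
move_arm(targets=[{"linear":[0,0,0],"rotation":[0,0,0],"fingers":-1},{"linear":[0,0,0],"rotation":[0,0,0],"fingers":-1}])

```text
t: 12.83
position: [0.5675, -0.2822, 0.1664]
orientation: [3.136, -0.153, 0.005]
wrist_force: [0.0, 0.3, -3.6]
opening: 0.173
```

Run:
```python
from h import *
go(.607,-.0502,.165,5)
cap("scene","s11",1.5)
```

```text
t 12.83 pos [ 0.5675 -0.2822  0.1664] yaw -5.6 F [ 0.03  0.27 -3.62] T [0.081 0.064 0.015] op 0.173 q6 1.03
linear [ 0.0166 -0.2347  0.0011] rot [ 0.0018 -0.0028 -0.185 ] 10.6
```

View pics/s11.png

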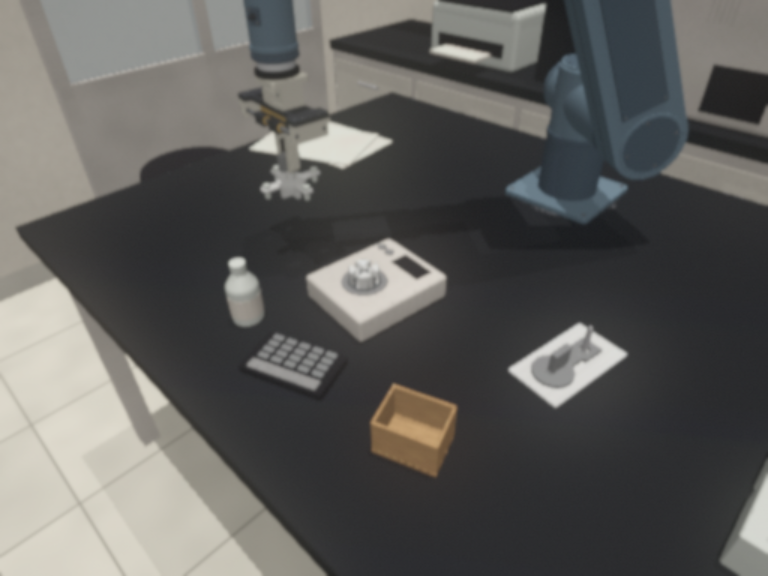

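The carousel is lifted upright at (290,182) and the cover is properly parked at (560,360). I carry the carousel to the head.

Emit:
move_arm(targets=[{"linear":[0.001,-0.012,0],"rotation":[0,0,-0.02],"fingers":-1},{"linear":[0.002,-0.035,0],"rotation":[0,0,-0.05],"fingers":-1},{"linear":[0.004,-0.06,0],"rotation":[0,0,-0.09],"fingers":-1},{"linear":[0.006,-0.09,0],"rotation":[0,0,-0.14],"fingers":-1},{"linear":[0.008,-0.12,0],"rotation":[0,0,-0.185],"fingers":-1}])

```text
t: 13.3
position: [0.5852, -0.1608, 0.1621]
orientation: [-3.136, -0.141, 0.006]
wrist_force: [0.4, 0.5, -1.8]
opening: 0.171
```

Run:
```python
from h import *
go(.607,-.0502,.165,5)
```

```text
t 13.3 pos [ 0.5852 -0.1608  0.1621] yaw 5.14 F [ 0.38  0.47 -1.76] T [ 0.012 -0.004  0.008] op 0.171 q6 1.03
linear [ 0.0316 -0.1083 -0.0027] rot [-0.0029  0.0039  0.0024] 0.3
```

Emit:
move_arm(targets=[{"linear":[0.009,-0.03,0],"rotation":[0,0,0],"fingers":-1},{"linear":[0.017,-0.058,0],"rotation":[0,0,0],"fingers":-1},{"linear":[0.025,-0.085,0],"rotation":[0,0,0],"fingers":-1},{"linear":[0.029,-0.1,0],"rotation":[0,0,0],"fingers":-1},{"linear":[0.031,-0.108,0],"rotation":[0,0,0],"fingers":-1}])

```text
t: 13.72
position: [0.6067, -0.049, 0.1624]
orientation: [-3.136, -0.143, 0.007]
wrist_force: [-0.3, -0.4, -2.5]
opening: 0.171
```

Emit:
move_arm(targets=[{"linear":[0,0,0],"rotation":[0,0,0],"fingers":-1},{"linear":[0,0,0],"rotation":[0,0,0],"fingers":-1},{"linear":[0,0,0],"rotation":[0,0,0],"fingers":-1}])

```text
t: 13.97
position: [0.6076, -0.0538, 0.164]
orientation: [3.138, 0.136, -0.002]
wrist_force: [0.6, -0.7, -1.5]
opening: 0.171
```

Run:
```python
from h import *
go(.607,-.0502,.165,5)
c=cap("wrist","w12",1.5);s=r.read_state();np.savez("w12.npz",K=c["K"],T=c["T_tool_cam"],p=s["position"],o=s["orientation"],im=c["image"])
```

```text
t 13.97 pos [ 0.6076 -0.0538  0.164 ] yaw 4.97 F [ 0.57 -0.68 -1.53] T [0.048 0.008 0.049] op 0.171 q6 1.21
linear [-0.0002 -0.0036 -0.001 ] rot [ 0.0001  0.0013 -0.0005] 0.1
```

View pics/w12.png

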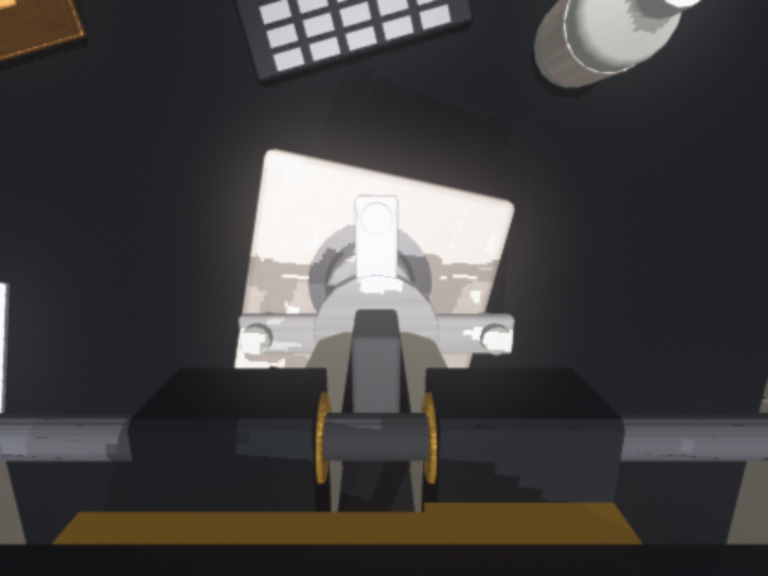

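Emit:
move_arm(targets=[{"linear":[-0.0013,-0.0038,0.01],"rotation":[0,0,0],"fingers":-1},{"linear":[-0.0013,-0.0038,0.02],"rotation":[0,0,0],"fingers":-1},{"linear":[-0.0013,-0.0038,0.026],"rotation":[0,0,0],"fingers":-1},{"linear":[-0.0013,-0.0038,0.026],"rotation":[0,0,0],"fingers":-1},{"linear":[-0.0013,-0.0038,0.026],"rotation":[0,0,0],"fingers":-1}])

```text
t: 14.43
position: [0.6058, -0.0494, 0.1377]
orientation: [-3.138, -0.136, 0.003]
wrist_force: [0.4, 0.5, -2.3]
opening: 0.172
```

Emit:
move_arm(targets=[{"linear":[0,0,0],"rotation":[0,0,0],"fingers":-1},{"linear":[0,0,0],"rotation":[0,0,0],"fingers":-1},{"linear":[0,0,0],"rotation":[0,0,0],"fingers":-1}])

```text
t: 14.68
position: [0.6068, -0.0493, 0.1392]
orientation: [3.138, 0.137, 0.001]
wrist_force: [0.7, 0.1, -2.4]
opening: 0.172
```

Run:
```python
from h import *
go(.606,-.050,.105,5)
c=cap("wrist","w13",1.5);
c=cap("top","t13");im=cv2.cvtColor(c["image"],cv2.COLOR_RGB2BGR); cv2.imwrite("pics/t13z.png",cv2.resize(im[160:250,225:325],None,fx=6,fy=6,interpolation=cv2.INTER_CUBIC))
c=cap("scene","s13");im=cv2.cvtColor(c["image"],cv2.COLOR_RGB2BGR); cv2.imwrite("pics/s13z.png",cv2.resize(im[120:220,195:305],None,fx=6,fy=6,interpolation=cv2.INTER_CUBIC))
```

```text
t 14.68 pos [ 0.6068 -0.0493  0.1392] yaw 5.0 F [ 0.67  0.11 -2.35] T [-0.006  0.044  0.028] op 0.172 q6 1.22
linear [-0.0009  0.0006  0.0342] rot [ 0.0003 -0.0009 -0.0001] 0.1
```

View pics/w13.png

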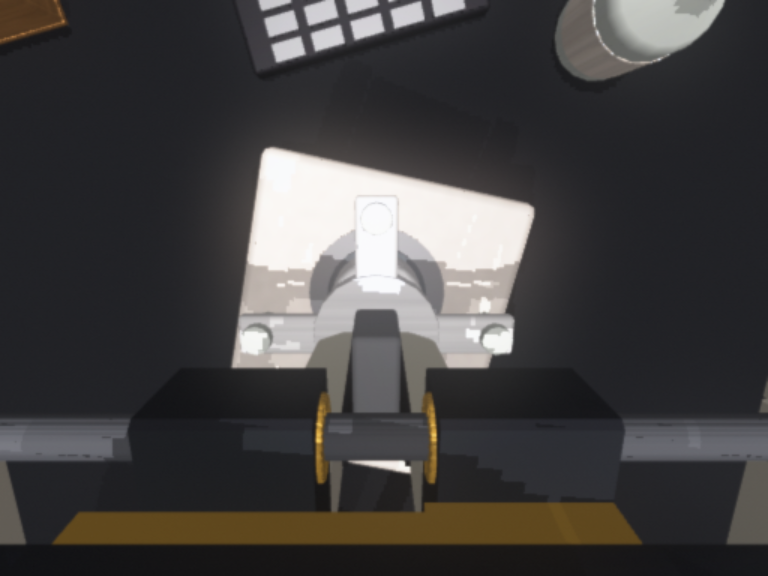

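View pics/s13z.png

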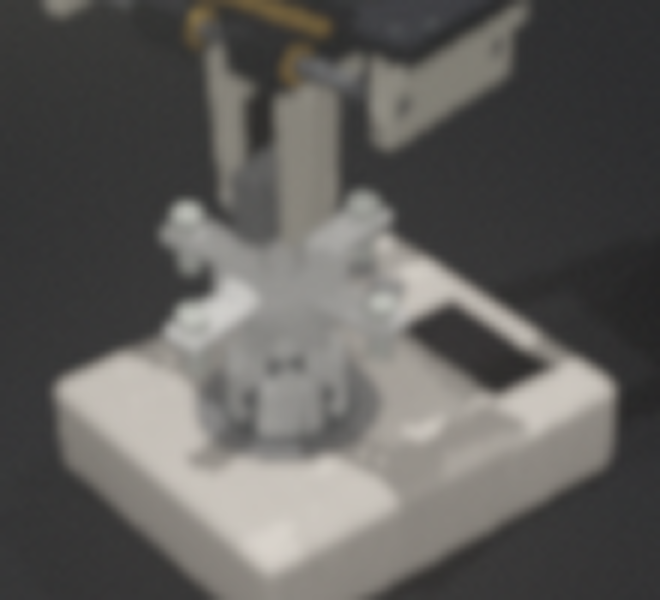

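The base ring (310–443) is centred on the carousel arm (376) and the ribs sit over the slots. I lower into the slots.

Emit:
move_arm(targets=[{"linear":[-0.0007,0.0006,0.004],"rotation":[0,0,0],"fingers":-1},{"linear":[-0.0007,0.0006,0.008],"rotation":[0,0,0],"fingers":-1},{"linear":[-0.0007,0.0006,0.012],"rotation":[0,0,0],"fingers":-1},{"linear":[-0.0007,0.0006,0.015],"rotation":[0,0,0],"fingers":-1},{"linear":[-0.0007,0.0006,0.018],"rotation":[0,0,0],"fingers":-1}])

```text
t: 15.25
position: [0.6055, -0.0498, 0.12]
orientation: [-3.138, -0.137, 0.001]
wrist_force: [-0.1, -0.1, -1.3]
opening: 0.171
```

Run:
```python
from h import *
go(.606,-.050,.105,5)
c=cap("scene","s14");im=cv2.cvtColor(c["image"],cv2.COLOR_RGB2BGR); cv2.imwrite("pics/s14z.png",cv2.resize(im[120:220,195:305],None,fx=6,fy=6,interpolation=cv2.INTER_CUBIC))
```

```text
t 15.25 pos [ 0.6055 -0.0498  0.12  ] yaw 4.99 F [-0.15 -0.08 -1.26] T [-0.014  0.03   0.012] op 0.171 q6 1.22
linear [0.0005 0.0002 0.015 ] rot [-0.0003  0.0007 -0.0001] 0.0
```

View pics/s14z.png

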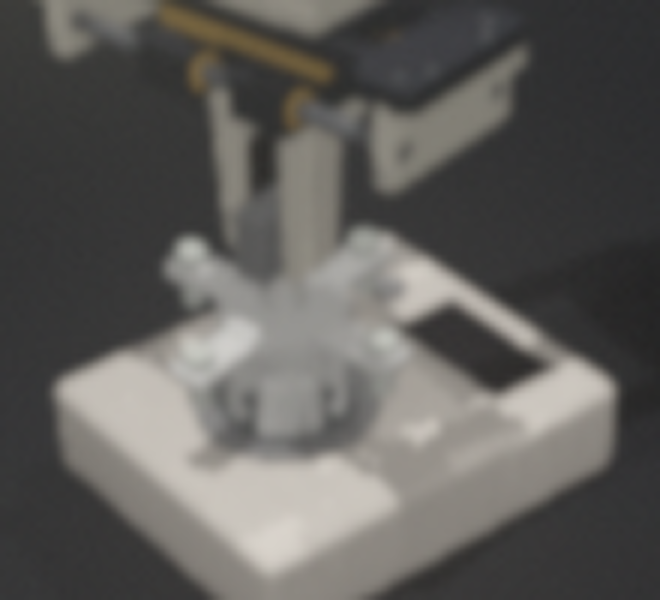

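The ribs are 8 mm into the slots without resistance, so they mesh. I raise the grip force and push down.

Emit:
move_arm(targets=[{"linear":[0.0003,0,0.002],"rotation":[0,0,0],"fingers":-1},{"linear":[0.0003,0,0.004],"rotation":[0,0,0],"fingers":-1},{"linear":[0.0003,0,0.006],"rotation":[0,0,0],"fingers":-1},{"linear":[0.0003,0,0.008],"rotation":[0,0,0],"fingers":-1},{"linear":[0.0003,0,0.01],"rotation":[0,0,0],"fingers":-1}], newtons=55)

```text
t: 15.72
position: [0.6063, -0.0499, 0.1113]
orientation: [3.138, 0.137, 0.001]
wrist_force: [-1.8, 0.6, 2.7]
opening: 0.168
```

Emit:
move_arm(targets=[{"linear":[0,0,0.002],"rotation":[0,0,0],"fingers":-1},{"linear":[0,0,0.004],"rotation":[0,0,0],"fingers":-1},{"linear":[0,0,0.004],"rotation":[0,0,0],"fingers":-1},{"linear":[0,0,0.004],"rotation":[0,0,0],"fingers":-1},{"linear":[0,0,0.004],"rotation":[0,0,0],"fingers":-1}])

```text
t: 16.13
position: [0.6063, -0.0499, 0.1072]
orientation: [3.138, 0.137, 0.001]
wrist_force: [-1.9, 0.0, 5.7]
opening: 0.166
```

Run:
```python
from h import *
go(.606,-.050,.105,5)
```

```text
t 16.13 pos [ 0.6063 -0.0499  0.1072] yaw 4.99 F [-1.89  0.04  5.71] T [ 0.117  0.398 -0.009] op 0.166 q6 1.22
linear [-0.0003  0.0001  0.0022] rot [ 0.0002 -0.0007 -0.0001] 0.0
```

Emit:
move_arm(targets=[{"linear":[-0.0003,0,0.001],"rotation":[0,0,0],"fingers":-1},{"linear":[-0.0003,0,0.002],"rotation":[0,0,0],"fingers":-1},{"linear":[-0.0003,0,0.002],"rotation":[0,0,0],"fingers":-1},{"linear":[-0.0003,0,0.002],"rotation":[0,0,0],"fingers":-1}], newtons=60)

```text
t: 16.47
position: [0.6063, -0.0499, 0.1058]
orientation: [3.138, 0.137, 0.003]
wrist_force: [-2.6, 0.6, 8.6]
opening: 0.173
```

Run:
```python
from h import *
go(.606,-.050,.105,5)
```

```text
t 16.47 pos [ 0.6063 -0.0499  0.1058] yaw 5.0 F [-2.58  0.6   8.58] T [ 0.211  0.511 -0.002] op 0.173 q6 1.22
linear [-0.0003  0.0001  0.0008] rot [ 0.0004 -0.0016 -0.0001] 0.1
```

Emit:
move_arm(targets=[{"linear":[-0.0003,0,0.0005],"rotation":[0,0,0],"fingers":-1},{"linear":[-0.0003,0,0.001],"rotation":[0,0,0],"fingers":-1},{"linear":[-0.0003,0,0.001],"rotation":[0,0,0],"fingers":-1},{"linear":[-0.0003,0,0.001],"rotation":[0,0,0],"fingers":-1},{"linear":[-0.0003,0,0.001],"rotation":[0,0,0],"fingers":-1}], newtons=60)

```text
t: 16.88
position: [0.6063, -0.0499, 0.1058]
orientation: [3.138, 0.137, 0.004]
wrist_force: [-3.4, 0.3, 13.2]
opening: 0.172
```

Run:
```python
from h import *
go(.606,-.050,.105,5)
cap("wrist","w16",1.5)
c=cap("scene","s16");im=cv2.cvtColor(c["image"],cv2.COLOR_RGB2BGR); a=cv2.resize(im[120:220,195:305],None,fx=4,fy=4,interpolation=cv2.INTER_CUBIC); b=cv2.resize(im[200:300,330:420],None,fx=4,fy=4,interpolation=cv2.INTER_CUBIC)
cv2.imwrite("pics/s16z.png",np.hstack([a,b]))
go(.606,-.050,.105,5)
```

```text
t 16.88 pos [ 0.6063 -0.0499  0.1058] yaw 5.0 F [-3.41  0.34 13.2 ] T [ 0.369  0.846 -0.033] op 0.172 q6 1.22
linear [-0.0003  0.0001  0.0008] rot [ 0.0007 -0.0026  0.    ] 0.2
t 16.98 pos [ 0.6062 -0.0499  0.1058] yaw 5.0 F [-3.6   2.04 13.7 ] T [0.361 0.829 0.018] op 0.167 q6 1.22
linear [-0.0003  0.      0.0008] rot [ 0.0007 -0.0026 -0.0001] 0.2
```

View pics/s16z.png

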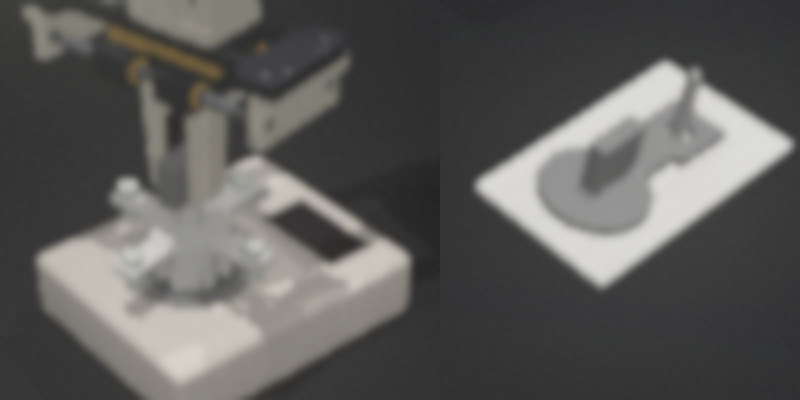

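View pics/w16.png

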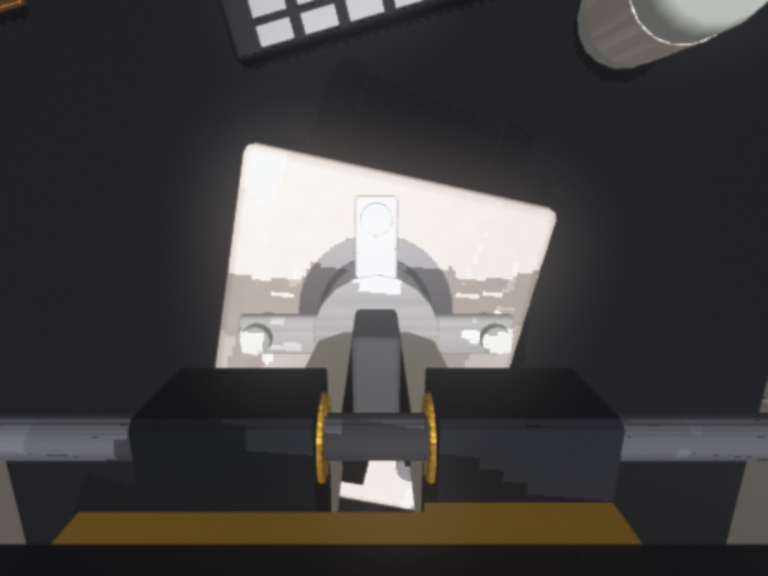

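The carousel is home: the TCP stopped hard at 0.1058 m and the force rises with no travel. It has not slipped in the grip (the arm still shows at (376,218), as it did before insertion). The cover is flat with the peg through its eye, so I hand in.

Run:
```python
from h import *
print(r.job_done())
```

```text
the job is handed in; nothing more can be done
None
```

The cover is parked on the peg and the carousel is pressed home in the drive head. I handed the job in at about 17 s, with the gripper still holding the carousel. The system gave no verdict, so the results below are my own checks.

- **Cover:** It lies flat on the stand pad with the peg through its eye and has been let go. The scene camera showed this both right after release and at the end.
- **Carousel:** It was turned about 10.6° to line up with the slots, and the ribs went 8 mm in without resistance.
    - **Seating:** The tool stopped hard at 0.1058 m, which puts the stem's foot about 22 mm below the head's top face. The last 1 mm of commanded travel raised the force without any movement. The downward push is about 16 N, against the 8.5 N needed at the bottom of the spring.
    - **Grip:** The grip is set to 60 N, and the wrist camera shows no slip.
- **Other objects:** The calculator, bottle and box were never touched.

**Disagreements:** The top and wrist cameras disagreed by 2–3 mm on the head's position. I therefore used the distance between the carousel and the head, on which they agreed to about 1 mm. At the end a side load of about 3.5 N and a moment of about 0.9 N m remained on the wrist. I could not read the spring seat directly, so I judged it only from the tool height and the force.

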